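# Dock the bread stand and fill it with loaves

## Task

Get the bread stand ready for the sandwich table: push the plywood stand into the corner of the two low steel stops until it sits square and flush against both, and slide the side guide all the way up to its end stop beside the stand. Only then stand every small loaf that is lying on the table upright in the stand, one to a socket and fully down. Leave the stand flush and the guide home, and do not knock over the coffee mug.

Things in the scene. Friction and masses are not known exactly. Their poses are not given: they have to be found in the camera images.
- dock: Fixed docking corner: two low steel bars (130 long, 14 thick, 30 high). Origin on the table where the middle of the docked stand's underside lies. x points to the far bar (inner face at x = +85), y to the left bar (inner face at y = +85); the -x side is open, the side guide's flush track runs along y on the -y side (y = -90 to -260, at x = 0). Yaw varies.
- stand: Loose square bread stand, a plywood box 170 x 170 x 80 high, 0.9 kg, with four square sockets 44 wide and 70 deep (socket floor 10 above the underside) in its top, centred at x, y = +-42 from the middle. Origin: centre of the underside; x, y along its sides; starts 25 to 50 short of the far bar and 15 to 45 short of the left bar and turned a little.
- stand_hole0 (a point): Middle of the mouth of a socket of the stand, in its top face: at stand x = +42, y = +42, z = 80; axes as the stand.
- stand_hole1 (a point): Middle of the mouth of a socket of the stand, in its top face: at stand x = +42, y = -42, z = 80; axes as the stand.
- stand_hole2 (a point): Middle of the mouth of a socket of the stand, in its top face: at stand x = -42, y = +42, z = 80; axes as the stand.
- stand_hole3 (a point): Middle of the mouth of a socket of the stand, in its top face: at stand x = -42, y = -42, z = 80; axes as the stand.
- guide (a joint): Position of the side guide along the dock's +y axis, in m: 0 = fully open, 0.100 = home at its end stop, where its face stands 4 from the docked stand. Starts between 0 and 0.02. Takes about 3 N to slide and stays where it is left.
- guide_grip (a point): Grip point of the side guide, 70 above the table: middle of its black upright grip (40 along dock x, 18 along dock y, from 38 to 86 above the table) on an aluminium block 60 x 60 and 38 high (its face towards the stand 34 ahead of this point along dock +y). Axes as the dock.
- loaf1: Small crusty brown loaf, rigid, 190 long (x), 36 wide (y), 32 high (z), rounded ends, about 0.085 kg; origin at its centre, x along its length. Starts lying flat on the table, to the right of the dock. Three or four of the loaves are there; either end may go down. Fully seated, its centre is about 105 above the stand's underside.
- loaf2: Small crusty brown loaf, rigid, 190 long (x), 36 wide (y), 32 high (z), rounded ends, about 0.085 kg; origin at its centre, x along its length. Starts lying flat on the table, to the right of the dock. Three or four of the loaves are there; either end may go down. Fully seated, its centre is about 105 above the stand's underside.
- loaf3: Small crusty brown loaf, rigid, 190 long (x), 36 wide (y), 32 high (z), rounded ends, about 0.085 kg; origin at its centre, x along its length. Starts lying flat on the table, to the right of the dock. Three or four of the loaves are there; either end may go down. Fully seated, its centre is about 105 above the stand's underside.
- loaf4: Small crusty brown loaf, rigid, 190 long (x), 36 wide (y), 32 high (z), rounded ends, about 0.085 kg; origin at its centre, x along its length. Starts lying flat on the table, to the right of the dock. Three or four of the loaves are there; either end may go down. Fully seated, its centre is about 105 above the stand's underside.
- coffee_mug: Bystander: white mug, 76 across, 75 high. Origin: centre of its underside.
There are look-alikes about, which are no part of the job. What is shaped like the loaf4 but pink is not meant.

How it is judged (in metres and radians):
On the way:
1. with no loaf in the stand yet, the stand is square and flush against both stops (within 5 mm and 0.05 rad) and the side guide is home (joint above 0.095) (x of stand in the frame of dock between -0.005 and 0.005 m and y of stand in the frame of dock between -0.005 and 0.005 m and angle between the x axis of stand and the x axis of dock, either way round below 0.05 rad and angle between stand's own z axis and vertical below 0.05 rad and value of joint guide above 0.095 m and height (world z) of each of loaf1, loaf2, loaf3, loaf4 below 0.07 m), for 0.2 s.
At the end, for the whole second after the job is handed in: The stand is still within 5 mm and 0.05 rad of its docked place, the guide is home (above 0.095), and every loaf present stands in a socket: within 0.4 rad of vertical (either end down), its centre 80 to 125 mm above the stand's underside, at rest and released (x of stand in the frame of dock between -0.005 and 0.005 m and y of stand in the frame of dock between -0.005 and 0.005 m and angle between the x axis of stand and the x axis of dock, either way round below 0.05 rad and angle between stand's own z axis and vertical below 0.05 rad and value of joint guide above 0.095 m and linear speed of stand below 0.02 m/s and (angle between loaf1's own x axis and vertical below 0.4 rad or angle between loaf1's own x axis and vertical above 2.74 rad) and x of loaf1 in the frame of stand between -0.085 and 0.085 m and y of loaf1 in the frame of stand between -0.085 and 0.085 m and z of loaf1 in the frame of stand between 0.08 and 0.125 m and linear speed of each of loaf1, loaf2, loaf3, loaf4 below 0.1 m/s and (angle between loaf2's own x axis and vertical below 0.4 rad or angle between loaf2's own x axis and vertical above 2.74 rad) and x of loaf2 in the frame of stand between -0.085 and 0.085 m and y of loaf2 in the frame of stand between -0.085 and 0.085 m and z of loaf2 in the frame of stand between 0.08 and 0.125 m and (angle between loaf3's own x axis and vertical below 0.4 rad or angle between loaf3's own x axis and vertical above 2.74 rad) and x of loaf3 in the frame of stand between -0.085 and 0.085 m and y of loaf3 in the frame of stand between -0.085 and 0.085 m and z of loaf3 in the frame of stand between 0.08 and 0.125 m and (angle between loaf4's own x axis and vertical below 0.4 rad or angle between loaf4's own x axis and vertical above 2.74 rad) and x of loaf4 in the frame of stand between -0.085 and 0.085 m and y of loaf4 in the frame of stand between -0.085 and 0.085 m and z of loaf4 in the frame of stand between 0.08 and 0.125 m); the robot touches nothing.
It fails at once if the coffee mug is knocked over (angle between coffee_mug's own z axis and vertical above 0.6 rad).
Of loaf1, loaf2, loaf3, loaf4 only 3 to 4 are there at a start; the rules pass over those that are not, and their reading is None.
At some moment in a run one of loaf1, loaf2, loaf3, loaf4 may be knocked a few centimetres aside while the robot is not near it.
Once in a run the grip may slacken for a moment while it holds something.
It also fails if it takes over 210 s, if anything falls off the work surface, if the arm or the gripper's body presses on something with over 40 N, if the wrist force passes 120 N, or if a joint passes its speed limit or range.

## Robot

A 6-joint arm with a two-finger parallel gripper is mounted at the origin on the work surface. World frame = base frame: x ahead of the robot, y to its left, z up, the work surface at z = 0. Lengths are in mm, angles in rad, forces in N, time in s.
With the tool pointing down it reaches from about 350 to 875 mm from the base axis. Payload 4.2 kg.
Tool frame: the origin (TCP) lies midway between the tips of the shut fingers; the grasp point (between the pads) lies behind it (arm.tcp_to_grasp is the z of the grasp point in the tool frame, in mm); z points along the fingers, y is the direction in which the jaws open and shut (so a half turn about z gives the same grasp; the last joint's range is limited). The gripper opens to 85 mm and grips with 20 to 120 N. Pads are 22 mm wide; open, the fingers measure 114 mm over their backs; the gripper's body (76 mm by 85 mm) begins 54 mm behind the grasp point. The pads swing forward as they close: fully open they stand 13 mm farther back than shut.
Start: joints at [-1.057, 0.385, 0.008, 0, -1.194, -0.259], TCP at [157.549, -604.795, 231.312] pointing down, gripper open.
Joint ranges: [-3.14, 3.14], [-1.21, 2.06], [-1.07, 1.41], [-3.16, 2.05], [-2.99, -0.16], [-3.1, 3.1]. Speed limits (rad/s): [2.79, 2.79, 3.14, 3.14, 3.14, 3.14].

## Interface

Orientations are given as a unit quaternion [x, y, z, w].
In Python, from bench import arm, optics, job_done gives the robot as it stands.
- The arm moves only by the tool carry_out, never from a script. Its argument "increments" is a list that holds one entry, the list of rows, each a list of 7 numbers: the shift along the world's x, y, z in m, then the turn, a rotation vector about the world's x, y, z in degrees, then the closure, from -1 (fully open) to 1 (shut). In form: [[[x, y, z, ax, ay, az, fingers], ...]]. A call has 1 to 5 rows; each row shifts and turns the commanded pose from where the row before left it; what a row does not reach is not made up. A row lasts 1/10 s, in which the tool goes at most 50 mm and 8.59 degrees, less where a joint would pass 70% of its speed; a pose out of reach is approached as far as the arm can. A call is refused whole if a number of a shift passes 0.05 or a number of a turn 8.59, either way. A call with a gripper value outside its range is refused whole. The fingers move at their own pace and stop on an object; the grip force is fixed at half the most. Time passes only in rows, so rows that do not move let the fingers close. It gives the time, the measured TCP pose, the force and the opening at its end, in the units of the state.
- arm.read_state(): the state, without advancing time (a new reading comes with each control period).
- optics.get_image(name): name is "scene" or "top"; returns a dict with "color" (400x640x3 uint8, red, green, blue), "fx", "fy", "cx", "cy" (pixels), "distortion" ([k1, k2, p1, p2, k3] as OpenCV has them; the pictures are not rectified), "rvec" (rotation vector, rad) and "tvec" (3), from world to camera coordinates, as OpenCV has them. Camera axes: x right, y down, z forward; pixel columns grow to the right and rows downward; lengths in mm; the calibration is good to about 2 mm. A picture is of the moment at which its call begins. There is no depth.
- job_done(): hands the job in, once; it reports no verdict.
The state is a dict: "clock": time; "joints": joint angles; "joint_vel": joint speeds; "joint_efforts": joint torques, N m; "position": TCP position; "ee_rot": TCP orientation; "contact_force": force on the tool from outside, world axes, zero at the start; "wrist_torque": the same for the moment, N m; "gripper_width": finger opening in mm.
Only numpy, scipy, OpenCV 4.12 (cv2) and the standard library are available. Lean on these libraries where they do the work, as an engineer would, in place of code of your own. Each camera call takes 0.05 s, during which the arm holds its last target.

## Working session

There is one attempt and no reset: what is moved stays moved. The work goes in short steps, Python scripts to look and compute and a tool call to move; the robot and the scene stay as the last step left them, time stands still between calls to the robot, and variables do not carry over. Pictures are saved under pics/ and viewed, and the job is handed in when it is done.

Besides the shell and the picture viewer there is one more tool, called after "Call:" as name([rows], argument=value, ...), one row to a line, values as JSON. carry_out: Moves the arm, as the interface text tells. Its arguments: {"type":"object","properties":{"increments":{"type":"array","items":{"type":"array","items":{"type":"array","items":{"type":"number"}}}}},"required":["increments"]}

```bash
mkdir -p pics; ls; cat > h.py <<'E'
import numpy as np, cv2
from bench import arm, optics, job_done
def grab(n,f):
    d=optics.get_image(n); cv2.imwrite('pics/'+f,d['color'][:,:,::-1]); return d
def mats(d):
    K=np.array([[d['fx'],0,d['cx']],[0,d['fy'],d['cy']],[0,0,1]],float)
    return K,np.array(d['distortion'],float),np.array(d['rvec'],float).reshape(3,1),np.array(d['tvec'],float).reshape(3,1)
def ray(d,px,z):
    K,D,r,t=mats(d); R=cv2.Rodrigues(r)[0]
    u=cv2.undistortPoints(np.array(px,float).reshape(-1,1,2),K,D).reshape(-1,2)
    v=np.c_[u,np.ones(len(u))]@R; c=(-R.T@t).ravel()
    s=(z-c[2])/v[:,2]; return c+v*s[:,None]
def proj(d,P):
    K,D,r,t=mats(d); return cv2.projectPoints(np.array(P,float).reshape(-1,3),r,t,K,D)[0].reshape(-1,2)
E
python3 - <<'E'
from h import *
s=arm.read_state(); print(s, arm.tcp_to_grasp)
for n in('scene','top'):
    d=grab(n,n+'0.png'); K,D,r,t=mats(d); print(n,K[0,0],D,(-cv2.Rodrigues(r)[0].T@t).ravel())
E
```

```text
pics
{'clock': 0.0, 'joints': array([-1.05738789e+00,  3.85576442e-01,  6.59070279e-03, -4.95133781e-04,
       -1.19398571e+00, -2.58587852e-01]), 'joint_vel': array([ 1.50969505e-03, -5.63907519e-04,  1.48156009e-03, -3.98620985e-04,
        6.32568786e-05, -7.70731617e-04]), 'joint_efforts': array([ 4.41850170e-04, -3.92289054e+01,  1.88400435e+01,  4.18598503e+00,
       -4.63042918e-03, -9.10899132e-06]), 'position': array([ 157.40249125, -604.2409008 ,  230.1964049 ]), 'ee_rot': array([-1.26975175e-01,  9.91905272e-01,  1.09417165e-03, -1.96280771e-04]), 'contact_force': array([ 1.01385754, -0.21511439,  0.53484818]), 'wrist_torque': array([-0.03330382,  0.02577204, -0.00861687]), 'gripper_width': 85.5022105230908} -18.700000000000003
scene 509.99877797495697 [0.0050865 0.        0.        0.        0.       ] [1162.75736047  739.22125869  777.52045202]
top 513.3405649183553 [-0.05230764  0.          0.          0.          0.        ] [ 379.54151102 -104.66353591 1282.26695436]
```

View pics/scene0.png

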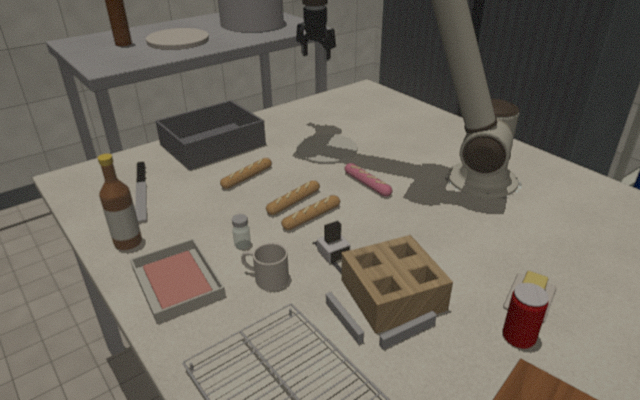

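View pics/top0.png

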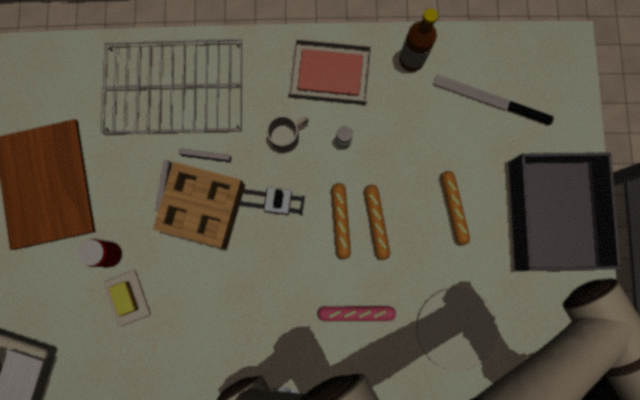

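The top view shows three brown loaves at (341,221), (377,222) and (455,208). The pink look-alike is at (357,313). The stand is at (200,205), the guide at (278,201), the bars at (205,155) and (163,185), and the mug at (284,134). The scene view confirms three brown loaves.

```bash
python3 - <<'E'
from h import *
im=cv2.imread('pics/top0.png')
c=im[130:270,135:325]; cv2.imwrite('pics/c1.png',cv2.resize(c,None,fx=4.2,fy=4.2,interpolation=cv2.INTER_CUBIC))
c=im[150:280,310:490]; cv2.imwrite('pics/c2.png',cv2.resize(c,None,fx=4,fy=4,interpolation=cv2.INTER_CUBIC))
im=cv2.imread('pics/scene0.png')
c=im[200:360,300:480]; cv2.imwrite('pics/c3.png',cv2.resize(c,None,fx=3.7,fy=3.7,interpolation=cv2.INTER_CUBIC))
E
```

```text
(no output)
```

View pics/c1.png

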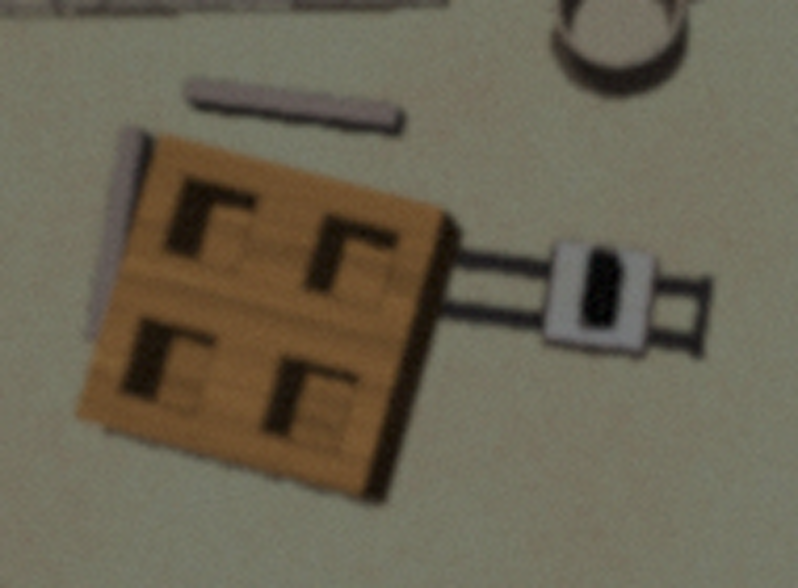

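View pics/c2.png

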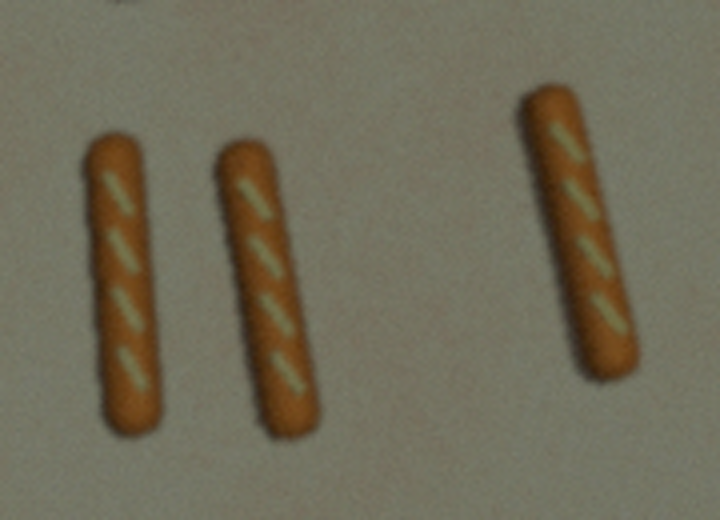

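View pics/c3.png

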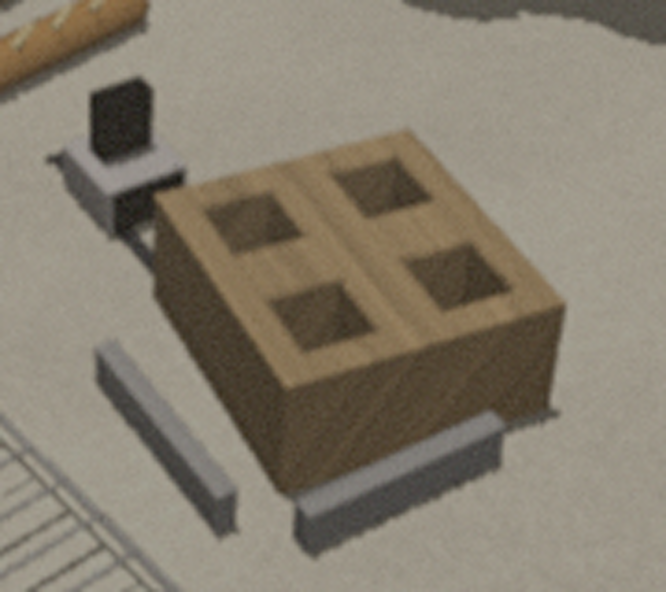

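```bash
python3 - <<'E'
from h import *
d=optics.get_image('top')
im=d['color'].astype(np.float32); b=cv2.GaussianBlur(im,(0,0),1)
def rect(m,z,name):
    n,l,st,c=cv2.connectedComponentsWithStats(m.astype(np.uint8))
    k=1+np.argmax(st[1:,4]); cs,_=cv2.findContours((l==k).astype(np.uint8),cv2.RETR_EXTERNAL,cv2.CHAIN_APPROX_NONE)
    p=cs[0].reshape(-1,2); w=ray(d,p,z)[:,:2].astype(np.float32)
    r=cv2.minAreaRect(w); print(name,st[k],np.round(r[0],1),np.round(r[1],1),round(r[2],1)); return r
def roi(m,x0,y0,x1,y1):
    o=np.zeros_like(m); o[y0:y1,x0:x1]=m[y0:y1,x0:x1]; return o
g=b[...,1]-b[...,0]; v=b.mean(2)   # green minus red: table positive
print(b[155,205],b[140,220],b[180,163],b[200,140],b[205,200],b[220,341])
bar=(g<2)&(v>70)
wood=(b[...,0]-b[...,2]>28)
rect(roi(bar,175,142,235,166),30,'far')
rect(roi(bar&~wood,152,155,175,215),30,'left')
rect(roi(wood&(v>55),145,150,250,260),80,'stand')
for x0,x1 in((325,357),(359,395),(435,475)): rect(roi(wood,x0,160,x1,265),16,'loaf')
rect(roi(bar,262,185,292,216),38,'guideblock')
o=np.stack([bar*255,wood*255,v],2).astype(np.uint8); cv2.imwrite('pics/m.png',cv2.resize(o[130:270,135:325],None,fx=4,fy=4))
# scene-camera loaf check
E
```

```text
[90.5168  82.46473 78.68973] [115.99698 117.69072 101.51756] [92.115326 84.44975  79.89787 ] [115.65386  113.99649   96.450455] [101.17071   73.49301   43.219494] [115.408905  76.53175   33.103085]
far [ 175  142   60   24 1282] [686.6 179.7] [151.   59.1] 88.9
left [152 155  23  60 750] [611.  282.8] [149.9  56. ] 1.2
stand [ 152  161   89   88 4355] [552.8 187.2] [172.9 176.6] 73.8
loaf [ 331  183   20   77 1133] [ 513.8 -159.6] [190.4  38.7] 3.4
loaf [ 364  184   27   77 1163] [ 509.9 -248.8] [191.3  39.1] 8.5
loaf [ 441  170   30   76 1138] [ 542.8 -445. ] [191.4  39.2] 10.9
guideblock [262 185  30  31 703] [564.6  -1.5] [71.5 74.9] 89.5
```

View pics/m.png

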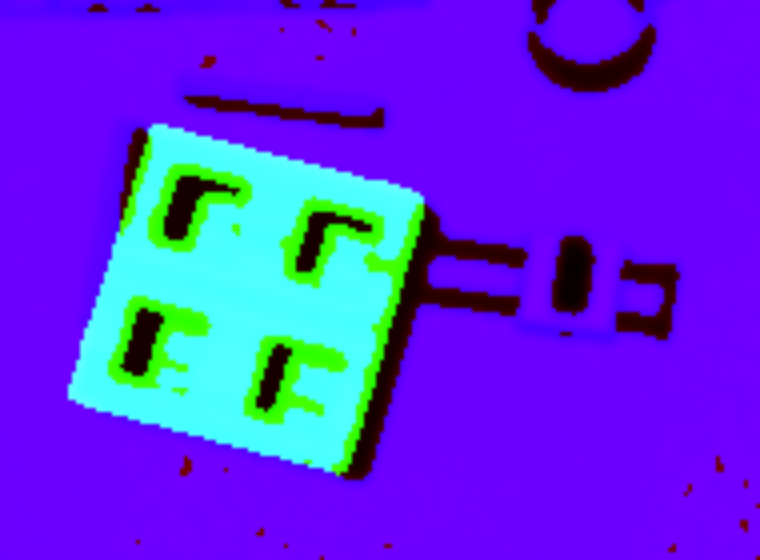

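```bash
cat >> h.py <<'E'
def rect(d,m,z,name,show=True):
    n,l,st,c=cv2.connectedComponentsWithStats(m.astype(np.uint8))
    k=1+np.argmax(st[1:,4]); cs,_=cv2.findContours((l==k).astype(np.uint8),cv2.RETR_EXTERNAL,cv2.CHAIN_APPROX_NONE)
    w=ray(d,cs[0].reshape(-1,2),z)[:,:2].astype(np.float32)
    r=cv2.minAreaRect(w)
    if show: print(name,st[k],np.round(r[0],1),np.round(r[1],1),round(r[2],1))
    return r
def roi(m,x0,y0,x1,y1):
    o=np.zeros_like(m); o[y0:y1,x0:x1]=m[y0:y1,x0:x1]; return o
def chans(d,s=1):
    b=cv2.GaussianBlur(d['color'].astype(np.float32),(0,0),s); return b,b.mean(2),b[...,0]-b[...,1],b[...,0]-b[...,2]
E
python3 - <<'E'
from h import *
d=optics.get_image('top')
b,v,rg,rb=chans(d)
bar=(rg>4)&(v>62)&(rb<22)
rect(d,roi(bar,175,142,235,166),30,'far')
rect(d,roi(bar,152,155,175,215),30,'left')
rect(d,roi(bar,262,185,292,216),38,'guideblock')
dark=(v<50)
rect(d,roi(dark,268,182,288,216),86,'grip')
rail=(v<78)
rect(d,roi(rail,290,190,312,216),2,'railend')
rect(d,roi(rb>40,145,150,250,260)&(v>68),80,'stand')
o=np.stack([bar*255,dark*255,v],2).astype(np.uint8); cv2.imwrite('pics/m2.png',cv2.resize(o[130:270,135:325],None,fx=4,fy=4))
E
```

```text
far [179 149  56  11 286] [685.  174.6] [139.3  23.3] 87.5
left [152 159  17  53 315] [610.6 296. ] [ 32.7 133.2] 75.2
guideblock [271 212   8   4  16] [532.2   3.9] [17.1  6.2] 70.6
grip [274 190   9  18 131] [560.9  -9. ] [18.1 41.4] 81.7
railend [290 195  15  20 188] [557.7 -48.7] [36.5 46.8] 83.3
stand [ 153  162   87   85 3691] [552.4 186.9] [168.  170.1] 73.9
```

View pics/m2.png

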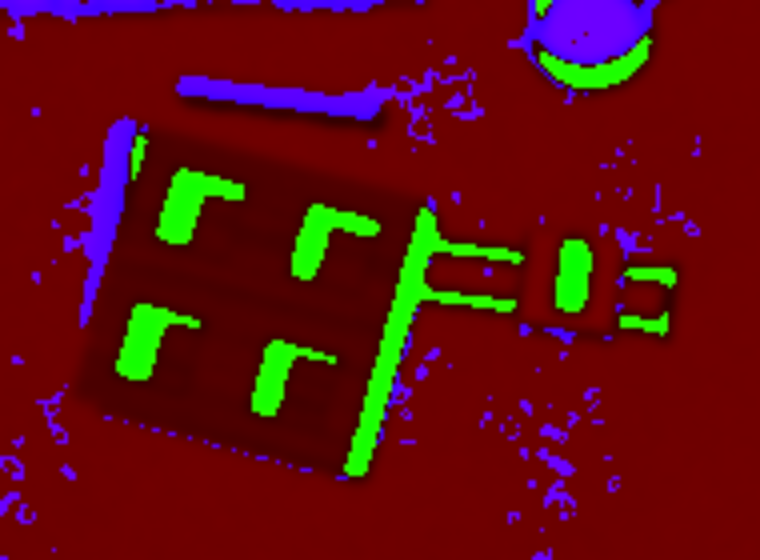

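```bash
python3 - <<'E'
from h import *
d=optics.get_image('top')
b,v,rg,rb=chans(d,1)
v2=cv2.GaussianBlur(d['color'].astype(np.float32),(0,0),.7).mean(2)
# far bar: columns 184..226, rows: upper edge via max gradient; centre via weight
def cen(rows,cols,axis,w):
    sub=w[rows[0]:rows[1],cols[0]:cols[1]]
    yy,xx=np.mgrid[rows[0]:rows[1],cols[0]:cols[1]]
    if axis==0: return np.c_[np.arange(*cols),(sub*yy).sum(0)/sub.sum(0)]
    return np.c_[(sub*xx).sum(1)/sub.sum(1),np.arange(*rows)]
w=np.clip(rg-3,0,None)*(v2>62)
w2=cv2.morphologyEx((w>0).astype(np.uint8),cv2.MORPH_OPEN,np.ones((3,3)))*w
def fit(p,z,n):
    P=ray(d,p,z)[:,:2].astype(np.float32); l=cv2.fitLine(P,cv2.DIST_HUBER,0,.01,.01).ravel()
    print(n,'ang',np.round(np.degrees(np.arctan2(l[1],l[0])),2),'pt',l[2:]); return l
far=fit(cen((146,163),(186,222),0,w2),30,'far')
# left bar outer edge: rows 165..205: leftmost crossing half
pts=[]
for r in range(164,204):
    row=rg[r,145:172]; k=np.argmax(row>5); pts.append((145+k,r))
left=fit(np.array(pts,float),30,'leftouter')
dk=np.clip(95-v2,0,None)
r1=fit(cen((188,199),(245,262),0,dk),2,'rail1'); r2=fit(cen((200,212),(243,262),0,dk),2,'rail2')
s=optics.get_image('scene'); 
for n,c in (('t',d),):pass
cv2.imwrite('pics/c4.png',cv2.resize(s['color'][280:350,315:445][:,:,::-1],None,fx=6,fy=6,interpolation=cv2.INTER_CUBIC))
E
```

```text
far ang 81.7 pt [685.86505 184.84256]
leftouter ang -7.22 pt [611.9217  291.91388]
rail1 ang 81.23 pt [590.7401   60.79056]
rail2 ang 81.58 pt [558.394     59.771282]
```

View pics/c4.png

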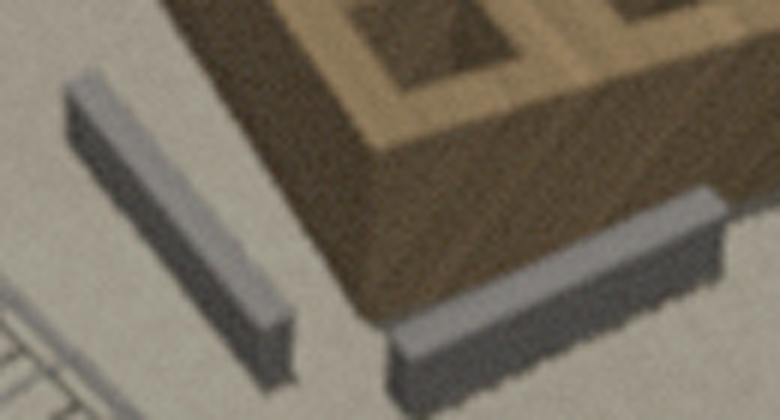

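```bash
python3 - <<'E'
from h import *
s=optics.get_image('scene')
P=np.array([[405,362],[728,212],[388,330],[708,185],[66,88],[262,325],[100,70],[290,312]])/6.+[315,280]
W=ray(s,P,30)[:,:2]; print(W.round(1))
for i in range(0,8,2): e=W[i+1]-W[i]; print(np.degrees(np.arctan2(e[1],e[0])),np.linalg.norm(e))
th=np.radians(-8.2);ex=np.array([np.cos(th),np.sin(th)]);ey=np.array([-ex[1],ex[0]])
print('scene far mids',(W[4:]@ex).round(1),'left y',(W[:4]@ey).round(1))
print('top far centre x',np.array([685.9,184.8])@ex,'left outer',np.array([611.9,291.9])@ey,'rail x',np.array([574.5,60.3])@ex,'grip',np.array([560.9,-9])@ex,np.array([560.9,-9])@ey)
st=np.array([552.4,186.9]);print('stand',st@ex,st@ey)
E
```

```text
[[673.4 284.5]
 [545.3 304.2]
 [668.7 271.6]
 [541.2 291.8]
 [681.3 122. ]
 [698.7 245.2]
 [666.4 122.3]
 [688.1 246.7]]
171.27507628744846 129.69592639566466
171.02690024928978 129.05835985023555
81.95489534652104 124.49387275011955
80.10153100086033 126.28934961359482
scene far mids [656.9 656.6 642.1 645.9] left y [377.7 378.8 364.2 366. ]
top far centre x 652.5296898308738 left outer 376.19032633638614 rail x 560.0259199540824 grip 556.4491483195284 71.09258283725137
stand 520.0950422439025 263.7774005355904
```

The yaw and position estimates from both views agree. The dock is at about (594,195) with yaw −8.4°. The stand is short by 40 and 14 mm and turned −7.7°. I'll push with the open fingers, since two contact points will square it up.

Call:
carry_out([
  [[0.03, 0.035, 0, 0, 0, -4.6, -1], [0.03, 0.035, 0, 0, 0, -4.6, -1], [0.03, 0.035, 0, 0, 0, -4.6, -1], [0.03, 0.035, 0, 0, 0, -4.6, -1], [0.03, 0.035, 0, 0, 0, -4.6, -1]],
])

```text
clock: 0.85
position: [308.4, -428.3, 231.5]
ee_rot: [0.075, 0.997, -0.0, 0.0]
contact_force: [0.9, -1.0, 0.5]
gripper_width: 85.6
```

Call:
carry_out([
  [[0.03, 0.035, 0, 0, 0, 0, -1], [0.03, 0.035, 0, 0, 0, 0, -1], [0.03, 0.035, 0, 0, 0, 0, -1], [0.03, 0.035, 0, 0, 0, 0, -1], [0.03, 0.035, 0, 0, 0, 0, -1]],
])

```text
clock: 1.35
position: [458.5, -253.1, 231.7]
ee_rot: [0.073, 0.997, -0.0, 0.0]
contact_force: [1.5, -0.9, -0.3]
gripper_width: 85.4
```

Call:
carry_out([
  [[-0.002, 0.046, 0, 0, 0, 0, -1], [-0.002, 0.046, 0, 0, 0, 0, -1], [-0.002, 0.046, 0, 0, 0, 0, -1], [-0.002, 0.046, 0, 0, 0, 0, -1], [-0.002, 0.046, 0, 0, 0, 0, -1]],
])

```text
clock: 1.85
position: [447.2, -23.1, 231.7]
ee_rot: [0.073, 0.997, 0.0, 0.0]
contact_force: [2.2, 0.4, -0.1]
gripper_width: 85.5
```

Call:
carry_out([
  [[-0.004, 0.046, 0, 0, 0, 0, -1], [-0.004, 0.046, 0, 0, 0, 0, -1], [-0.004, 0.046, 0, 0, 0, 0, -1], [-0.004, 0.046, 0, 0, 0, 0, -1], [-0.004, 0.046, 0, 0, 0, 0, -1]],
])

```text
clock: 2.35
position: [427.0, 207.1, 231.7]
ee_rot: [0.073, 0.997, 0.0, 0.0]
contact_force: [0.9, -0.6, 0.3]
gripper_width: 85.3
```

Call:
carry_out([
  [[0, 0, 0, 0, 0, 0, -1], [0, 0, 0, 0, 0, 0, -1]],
])

```text
clock: 2.55
position: [427.1, 206.0, 231.1]
ee_rot: [0.072, 0.997, -0.0, -0.0]
contact_force: [-0.2, -0.2, 0.1]
gripper_width: 85.6
```

Call:
carry_out([
  [[0, 0, -0.045, 0, 0, 0, -1], [0, 0, -0.045, 0, 0, 0, -1], [0, 0, -0.045, 0, 0, 0, -1], [0, 0, -0.04, 0, 0, 0, -1], [0, 0, -0.034, 0, 0, 0, -1]],
])

```text
clock: 3.05
position: [427.3, 203.2, 20.8]
ee_rot: [0.074, 0.997, -0.0, -0.0]
contact_force: [0.5, 0.2, -0.2]
gripper_width: 85.2
```

Call:
carry_out([
  [[0.01, -0.0015, 0, 0, 0, 0, -1], [0.01, -0.0015, 0, 0, 0, 0, -1], [0.01, -0.0015, 0, 0, 0, 0, -1], [0.005, -0.0007, 0, 0, 0, 0, -1], [0.005, -0.0007, 0, 0, 0, 0, -1]],
])

```text
clock: 3.55
position: [467.8, 198.7, 23.4]
ee_rot: [0.074, 0.997, 0.0, -0.0]
contact_force: [-5.3, -1.0, 0.4]
gripper_width: 85.5
```

```bash
python3 - <<'E'
from h import *
print(arm.read_state()['contact_force'],arm.read_state()['position'])
d=grab('top','t1.png'); cv2.imwrite('pics/t1c.png',cv2.resize(d['color'][120:290,120:320][:,:,::-1],None,fx=3.5,fy=3.5))
E
```

```text
[-5.31071522 -1.0053959   0.41331806] [467.75845305 198.69563885  23.42884908]
```

View pics/t1c.png

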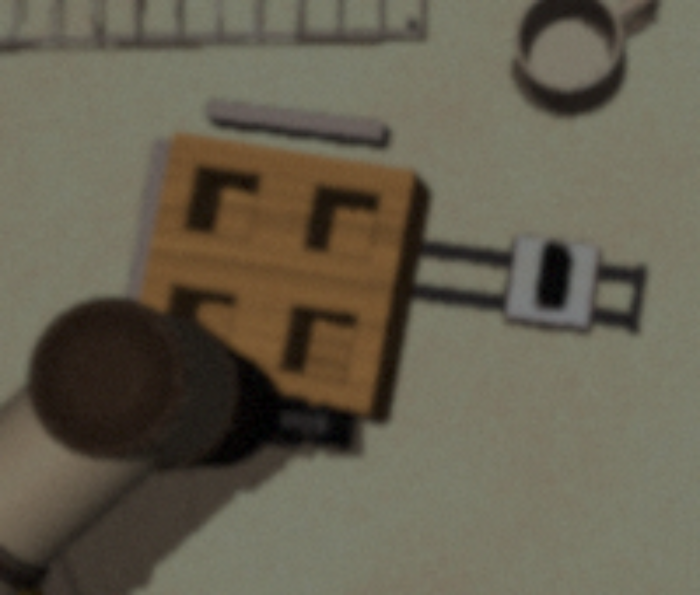

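The picture shows the stand squaring up at crop (280,270), with about 30 mm left to the far bar. I'll keep pushing.

Call:
carry_out([
  [[0.006, -0.0009, 0, 0, 0, 0, -1], [0.006, -0.0009, 0, 0, 0, 0, -1], [0.004, -0.0006, 0, 0, 0, 0, -1], [0.003, -0.0004, 0, 0, 0, 0, -1], [0.002, -0.0003, 0, 0, 0, 0, -1]],
])

```text
clock: 4.1
position: [488.4, 196.3, 23.0]
ee_rot: [0.073, 0.997, 0.0, -0.0]
contact_force: [-6.6, 1.4, 1.2]
gripper_width: 85.2
```

Call:
carry_out([
  [[0.002, -0.0003, 0, 0, 0, 0, -1], [0.002, -0.0003, 0, 0, 0, 0, -1], [0.001, -0.0001, 0, 0, 0, 0, -1], [0.001, -0.0001, 0, 0, 0, 0, -1], [0, 0, 0, 0, 0, 0, -1]],
])

```text
clock: 4.6
position: [494.0, 195.5, 23.0]
ee_rot: [0.073, 0.997, 0.0, -0.0]
contact_force: [-6.8, 1.1, 1.7]
gripper_width: 85.3
```

Call:
carry_out([
  [[0.001, -0.0001, 0, 0, 0, 0, -1], [0.001, -0.0001, 0, 0, 0, 0, -1], [0.001, -0.0001, 0, 0, 0, 0, -1], [0, 0, 0, 0, 0, 0, -1]],
])

```text
clock: 5.0
position: [493.9, 195.0, 22.7]
ee_rot: [0.073, 0.997, -0.001, -0.003]
contact_force: [-17.6, 4.7, 6.4]
gripper_width: 85.7
```

Call:
carry_out([
  [[0.001, -0.0001, 0, 0, 0, 0, -1], [0.001, -0.0001, 0, 0, 0, 0, -1], [0, 0, 0, 0, 0, 0, -1]],
])

```text
clock: 5.3
position: [493.4, 193.0, 21.3]
ee_rot: [0.074, 0.997, -0.003, -0.006]
contact_force: [-18.1, 4.2, 3.8]
gripper_width: 85.2
```

```bash
python3 - <<'E'
from h import *
print(arm.read_state()['joints'].round(2))
E
```

```text
[ 0.68  0.48 -0.46 -0.01 -0.64 -2.39]
```

Call:
carry_out([
  [[-0.01, 0.0015, 0, 0, 0, 0, -1], [-0.02, 0.003, 0, 0, 0, 0, -1], [0, 0, 0.05, 0, 0, 0, -1], [0, 0, 0.05, 0, 0, 0, -1], [0, 0, 0.04, 0, 0, 0, -1]],
])

```text
clock: 5.8
position: [471.7, 200.7, 166.9]
ee_rot: [0.072, 0.997, 0.002, 0.004]
contact_force: [0.2, 0.6, 0.4]
gripper_width: 85.7
```

Call:
carry_out([
  [[0.01, -0.014, 0, 0, 0, 8.5, -1], [0.01, -0.014, 0, 0, 0, 8.5, -1], [0.01, -0.014, 0, 0, 0, 8.5, -1], [0.01, -0.014, 0, 0, 0, 8.5, -1], [0.01, -0.014, 0, 0, 0, 8.5, -1]],
])

```text
clock: 6.3
position: [521.8, 129.4, 164.2]
ee_rot: [-0.297, 0.955, 0.0, 0.003]
contact_force: [0.3, 0.5, 0.2]
gripper_width: 85.6
```

Call:
carry_out([
  [[0.01, -0.014, 0, 0, 0, 8.5, -1], [0.01, -0.014, 0, 0, 0, 8.5, -1], [0.01, -0.014, 0, 0, 0, 8.5, -1], [0.01, -0.014, 0, 0, 0, 8.5, -1], [0.01, -0.014, 0, 0, 0, 8.5, -1]],
])

```text
clock: 6.8
position: [571.9, 59.0, 164.1]
ee_rot: [-0.623, 0.783, -0.001, 0.003]
contact_force: [0.2, 0.2, 0.1]
gripper_width: 85.7
```

Call:
carry_out([
  [[0, 0, 0, 0, 0, 5, -1], [0, 0, 0, 0, 0, 0, -1]],
])

```text
clock: 7.0
position: [571.3, 59.1, 163.7]
ee_rot: [-0.653, 0.757, -0.001, 0.002]
contact_force: [-0.2, 0.1, -1.3]
gripper_width: 85.4
```

```bash
python3 - <<'E'
from h import *
d=grab('scene','s2.png'); cv2.imwrite('pics/s2c.png',cv2.resize(d['color'][180:360,280:490][:,:,::-1],None,fx=3.3,fy=3.3))
E
```

```text
(no output)
```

View pics/s2c.png

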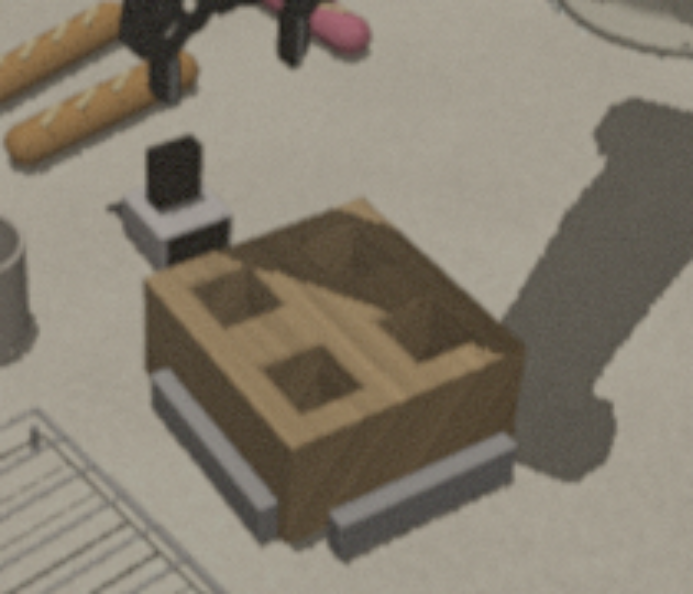

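The stand sits flush against the far bar at crop (215,460), with a gap to the left bar at (330,530). Next I'll push it in y.

Call:
carry_out([
  [[0.001, 0, -0.04, 0, 0, 0, -1], [0.001, 0, -0.04, 0, 0, 0, -1], [0.001, 0, -0.03, 0, 0, 0, -1], [0, 0, -0.02, 0, 0, 0, -1], [0, 0, -0.012, 0, 0, 0, -1]],
])

```text
clock: 7.55
position: [572.4, 59.6, 19.1]
ee_rot: [-0.653, 0.757, -0.0, -0.0]
contact_force: [0.4, 0.6, 0.1]
gripper_width: 85.7
```

Call:
carry_out([
  [[0.001, 0.008, 0, 0, 0, 0, -1], [0.001, 0.008, 0, 0, 0, 0, -1], [0.001, 0.006, 0, 0, 0, 0, -1], [0.0006, 0.004, 0, 0, 0, 0, -1], [0.0006, 0.004, 0, 0, 0, 0, -1]],
])

```text
clock: 8.05
position: [576.7, 88.9, 21.4]
ee_rot: [-0.653, 0.757, -0.0, -0.0]
contact_force: [-0.2, -7.4, 1.7]
gripper_width: 85.3
```

Call:
carry_out([
  [[0.0003, 0.002, 0, 0, 0, 0, -1], [0.0003, 0.002, 0, 0, 0, 0, -1], [0.0003, 0.002, 0, 0, 0, 0, -1], [0.0003, 0.002, 0, 0, 0, 0, -1], [0, 0, 0, 0, 0, 0, -1]],
])

```text
clock: 8.55
position: [577.2, 96.2, 21.0]
ee_rot: [-0.653, 0.757, -0.0, -0.001]
contact_force: [-0.7, -6.6, 2.2]
gripper_width: 85.2
```

Call:
carry_out([
  [[0.0001, 0.001, 0, 0, 0, 0, -1], [0.0001, 0.001, 0, 0, 0, 0, -1], [0.0001, 0.001, 0, 0, 0, 0, -1], [0, 0, 0, 0, 0, 0, -1]],
])

```text
clock: 8.95
position: [576.7, 97.6, 20.9]
ee_rot: [-0.653, 0.758, 0.0, -0.002]
contact_force: [-1.8, -10.3, 3.0]
gripper_width: 85.5
```

Call:
carry_out([
  [[0.0001, 0.001, 0, 0, 0, 0, -1], [0.0001, 0.001, 0, 0, 0, 0, -1], [0.0001, 0.001, 0, 0, 0, 0, -1], [0, 0, 0, 0, 0, 0, -1]],
])

```text
clock: 9.35
position: [576.0, 97.7, 20.6]
ee_rot: [-0.652, 0.758, -0.0, -0.005]
contact_force: [-0.1, -20.3, 2.1]
gripper_width: 85.2
```

```bash
python3 - <<'E'
from h import *
d=grab('scene','s3.png'); cv2.imwrite('pics/s3c.png',cv2.resize(d['color'][180:360,280:490][:,:,::-1],None,fx=3.3,fy=3.3))
E
```

```text
(no output)
```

View pics/s3c.png

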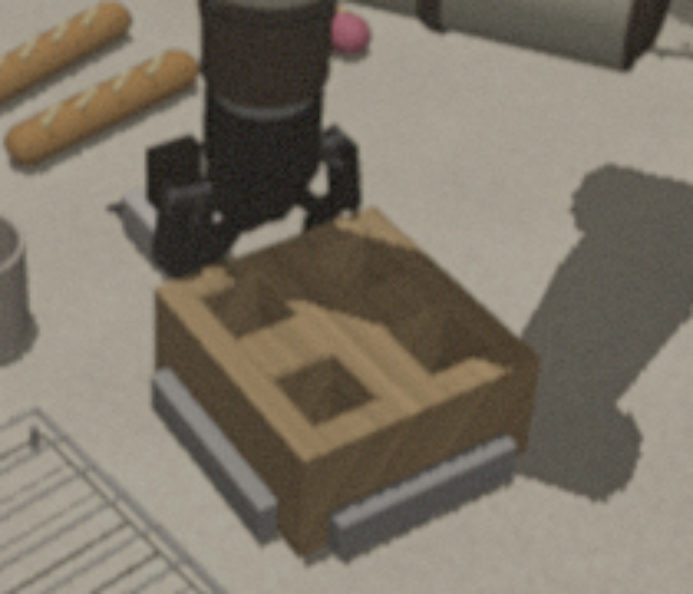

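The stand is now flush against both bars at crop (215,455) and (425,495). Next I'll push the guide from behind its grip with shut fingers.

Call:
carry_out([
  [[-0.001, -0.01, 0, 0, 0, 0, -1], [-0.002, -0.013, 0, 0, 0, 0, -1], [0, 0, 0.04, 0, 0, 0, -1], [0, 0, 0.05, 0, 0, 0, 0], [0, 0, 0.03, 0, 0, 0, 1]],
])

```text
clock: 9.9
position: [577.1, 80.8, 144.5]
ee_rot: [-0.654, 0.757, -0.001, 0.003]
contact_force: [0.8, 0.8, 0.1]
gripper_width: 59.1
```

Call:
carry_out([
  [[-0.003, -0.03, 0, 0, 0, 0, 1], [-0.004, -0.03, 0, 0, 0, 0, 1], [-0.005, -0.03, 0, 0, 0, 0, 1], [-0.004, -0.03, 0, 0, 0, 0, 1], [0, 0, 0, 0, 0, 0, 1]],
])

```text
clock: 10.4
position: [558.8, -42.0, 140.7]
ee_rot: [-0.652, 0.758, 0.0, 0.0]
contact_force: [0.5, -0.4, -0.1]
gripper_width: -0.1
```

```bash
python3 - <<'E'
from h import *
print(arm.read_state()['position'],arm.read_state()['gripper_width'])
d=grab('top','t3.png'); cv2.imwrite('pics/t3c.png',cv2.resize(d['color'][110:290,130:410][:,:,::-1],None,fx=2.8,fy=2.8))
E
```

```text
[558.77171325 -41.95254147 140.72661197] -0.08172122138003322
```

View pics/t3c.png

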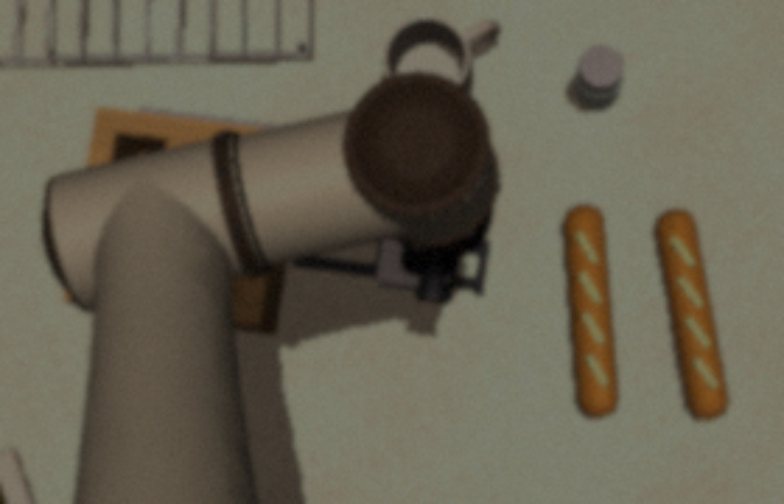

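Call:
carry_out([
  [[-0.001, -0.01, 0, 0, 0, 0, 1], [0, 0, -0.04, 0, 0, 0, 1], [0, 0, -0.04, 0, 0, 0, 1], [0, 0, -0.01, 0, 0, 0, 1], [0, 0, 0, 0, 0, 0, 1]],
])

```text
clock: 10.95
position: [557.9, -49.4, 49.0]
ee_rot: [-0.654, 0.757, 0.001, -0.002]
contact_force: [-0.4, 0.6, 0.4]
gripper_width: -0.2
```

Call:
carry_out([
  [[0.0015, 0.01, 0, 0, 0, 0, 1], [0.0015, 0.01, 0, 0, 0, 0, 1], [0.0022, 0.015, 0, 0, 0, 0, 1], [0.0022, 0.015, 0, 0, 0, 0, 1], [0.0022, 0.015, 0, 0, 0, 0, 1]],
])

```text
clock: 11.45
position: [569.1, 16.7, 51.5]
ee_rot: [-0.654, 0.757, -0.001, 0.001]
contact_force: [1.0, -4.6, 2.0]
gripper_width: -0.0
```

Call:
carry_out([
  [[0.0015, 0.01, 0, 0, 0, 0, 1], [0.0015, 0.01, 0, 0, 0, 0, 1], [0.0007, 0.005, 0, 0, 0, 0, 1], [0.0003, 0.002, 0, 0, 0, 0, 1], [0, 0, 0, 0, 0, 0, 1]],
])

```text
clock: 11.95
position: [571.7, 42.9, 49.8]
ee_rot: [-0.653, 0.757, 0.0, -0.0]
contact_force: [-0.3, 0.6, -0.3]
gripper_width: 0.1
```

Call:
carry_out([
  [[0.0003, 0.002, 0, 0, 0, 0, 1], [0.0003, 0.002, 0, 0, 0, 0, 1], [0.0003, 0.002, 0, 0, 0, 0, 1], [0.0003, 0.002, 0, 0, 0, 0, 1], [0, 0, 0, 0, 0, 0, 1]],
])

```text
clock: 12.45
position: [572.7, 50.4, 49.8]
ee_rot: [-0.653, 0.757, 0.0, -0.001]
contact_force: [-0.2, -2.8, -1.5]
gripper_width: -0.1
```

Call:
carry_out([
  [[0.0001, 0.001, 0, 0, 0, 0, 1], [0.0001, 0.001, 0, 0, 0, 0, 1], [0.0001, 0.001, 0, 0, 0, 0, 1], [0.0001, 0.001, 0, 0, 0, 0, 1], [0, 0, 0, 0, 0, 0, 1]],
])

```text
clock: 12.95
position: [573.1, 53.3, 50.0]
ee_rot: [-0.653, 0.757, -0.0, -0.001]
contact_force: [-0.0, -7.5, -2.6]
gripper_width: 0.1
```

Call:
carry_out([
  [[0.0001, 0.001, 0, 0, 0, 0, 1], [0.0001, 0.001, 0, 0, 0, 0, 1], [0.0001, 0.001, 0, 0, 0, 0, 1], [0.0001, 0.001, 0, 0, 0, 0, 1], [0, 0, 0, 0, 0, 0, 1]],
])

```text
clock: 13.45
position: [573.0, 53.5, 50.1]
ee_rot: [-0.653, 0.757, -0.001, -0.004]
contact_force: [2.5, -20.6, -2.1]
gripper_width: 0.5
```

```bash
python3 - <<'E'
from h import *
d=grab('scene','s4.png'); cv2.imwrite('pics/s4c.png',cv2.resize(d['color'][180:360,280:490][:,:,::-1],None,fx=3.3,fy=3.3))
E
```

```text
(no output)
```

View pics/s4c.png

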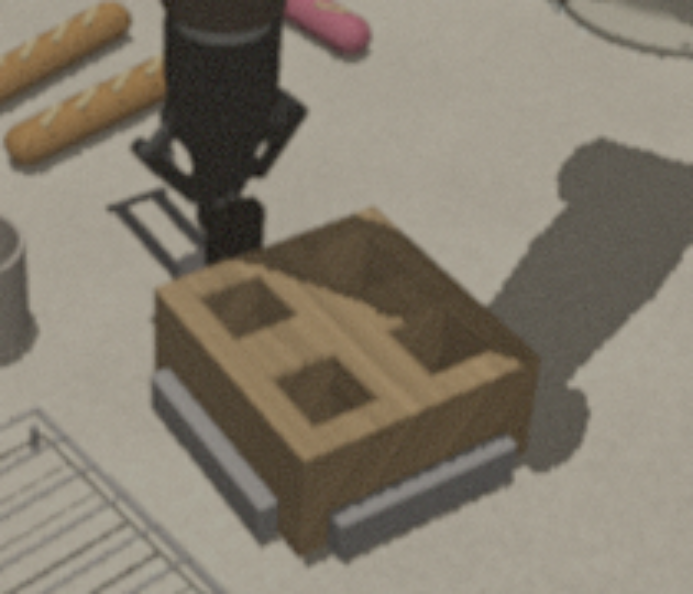

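The guide is home: TCP Y is −143 and the force rose to 20 N. The stand still looks flush at both bars. I'll retreat and verify from the top view.

Call:
carry_out([
  [[-0.001, -0.01, 0, 0, 0, 0, 1], [-0.001, -0.01, 0, 0, 0, 0, 1], [0, 0, 0.05, 0, 0, 0, 1], [0, 0, 0.05, 0, 0, 0, 1], [0, 0, 0.05, 0, 0, 0, 1]],
])

```text
clock: 14.0
position: [572.6, 39.0, 202.8]
ee_rot: [-0.654, 0.757, -0.0, 0.001]
contact_force: [0.5, 0.2, -0.1]
gripper_width: -0.1
```

Call:
carry_out([
  [[0, -0.05, 0.03, 0, 0, 0, 0], [0, -0.05, 0.03, 0, 0, 0, -1], [0, -0.05, 0.03, 0, 0, 0, -1], [0, -0.05, 0, 0, 0, 0, -1], [0, -0.05, 0, 0, 0, 0, -1]],
])

```text
clock: 14.5
position: [573.2, -191.2, 279.9]
ee_rot: [-0.654, 0.756, -0.002, 0.002]
contact_force: [0.6, 1.3, -0.2]
gripper_width: 72.2
```

```bash
python3 - <<'E'
from h import *
s=arm.read_state(); print(s['position'],s['joints'].round(3))
d=grab('top','t4.png'); cv2.imwrite('pics/t4c.png',cv2.resize(d['color'][110:290,130:410][:,:,::-1],None,fx=2.8,fy=2.8))
b,v,rg,rb=chans(d)
r=rect(d,roi(rb>40,145,145,250,260)&(v>68),80,'stand')
rect(d,roi(v<50,235,180,262,216),86,'grip')
E
```

```text
[ 573.18606689 -191.2119275   279.91240702] [-5.500e-02  3.180e-01  3.000e-02 -1.000e-03 -1.277e+00 -9.000e-02]
stand [ 153  148   79   77 3777] [594.8 196.3] [169.5 170. ] 81.7Traceback (most recent call last):
  File "<stdin>", line 6, in <module>
  File "h.py", line 17, in rect
    k=1+np.argmax(st[1:,4]); cs,_=cv2.findContours((l==k).astype(np.uint8),cv2.RETR_EXTERNAL,cv2.CHAIN_APPROX_NONE)
        ~~~~~~~~~^^^^^^^^^^
    return _wrapfunc(a, 'argmax', axis=axis, out=out, **kwds)
    return bound(*args, **kwds)
ValueError: attempt to get argmax of an empty sequence
```

View pics/t4c.png

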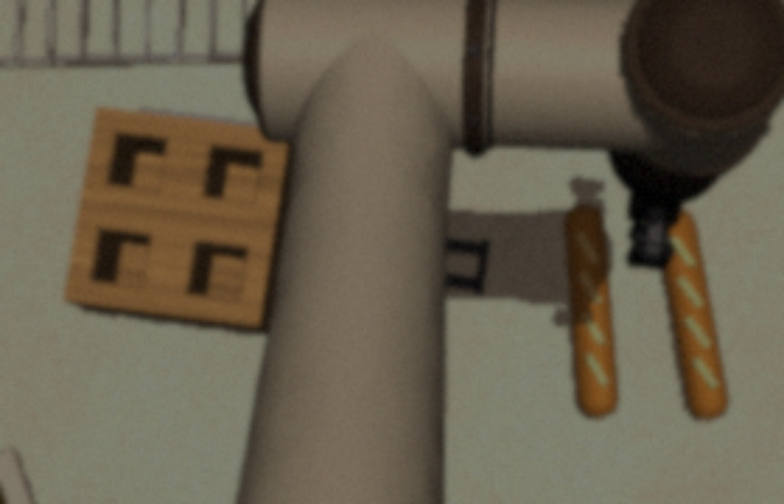

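The stand measures (594.8,196.3) with yaw −8.3°, which matches the dock. The arm hides the guide in this view. My candidates for loaf1 are brown at top (341,221), (377,222) and (455,208), plus the pink one at (357,313), which I exclude. The close crop c2 confirmed the three brown ones. I'll start with the loaf at (341,221), gripping near its far end.

Call:
carry_out([
  [[0, 0.007, 0, 0, 0, -8.5, -1], [0, 0.007, 0, 0, 0, -8.5, -1], [0, 0.007, 0, 0, 0, -8.5, -1], [0, 0.007, 0, 0, 0, -8.5, -1], [0, 0.007, 0, 0, 0, -8.5, -1]],
])

```text
clock: 15.05
position: [572.8, -154.3, 278.2]
ee_rot: [-0.332, 0.943, -0.0, 0.001]
contact_force: [0.5, 0.3, -0.5]
gripper_width: 85.3
```

Call:
carry_out([
  [[0, 0, 0, 0, 0, -8.5, -1], [0, 0, -0.04, 0, 0, -8.5, -1], [0, 0, -0.04, 0, 0, -8.5, -1], [0, 0, -0.04, 0, 0, -8.5, -1], [0, 0, -0.04, 0, 0, -2, -1]],
])

```text
clock: 15.55
position: [573.2, -154.6, 117.1]
ee_rot: [-0.026, 1.0, 0.0, 0.002]
contact_force: [0.1, -0.3, -1.3]
gripper_width: 85.0
```

```bash
cat >> h.py <<'E'
def loaves(d):
    b,v,rg,rb=chans(d); m=((rb>28)&(d['color'][...,0].astype(int)-d['color'][...,1]<60)).astype(np.uint8)
    m[:, :320]=0
    n,l,st,c=cv2.connectedComponentsWithStats(m)
    for k in range(1,n):
        if st[k,4]>500: 
            r=rect(d,l==k,16,'L'+str(c[k].round()))
E
python3 - <<'E'
from h import *
s=arm.read_state(); print(s['position'],s['joints'].round(3),s['ee_rot'].round(3))
d=grab('top','t5.png'); cv2.imwrite('pics/t5c.png',cv2.resize(d['color'][110:290,270:550][:,:,::-1],None,fx=2.8,fy=2.8))
loaves(d)
E
```

```text
[ 573.16331386 -154.55608611  117.05554134] [ 0.009  0.434 -0.226 -0.    -0.908 -1.528] [-0.026  1.     0.     0.002]
L[425.  10.] [409   0  32  25 553] [1061.8 -391.3] [81.8 67.9] 89.4
L[341.  72.] [ 320   49   45   47 1835] [ 898.9 -165.3] [116.  117.1] 83.0
L[455. 207.] [ 441  170   30   76 1173] [ 542.9 -445. ] [192.4  40. ] 11.1
L[377. 223.] [ 364  187   27   74 1159] [ 506.4 -249.4] [185.   40.3] 8.6
L[341. 228.] [333 196  19  64 929] [ 497.3 -160.7] [157.8  39.6] 2.7
L[358. 313.] [320 306  77  16 677] [ 285.8 -196.4] [184.8  36.1] 89.1
```

View pics/t5c.png

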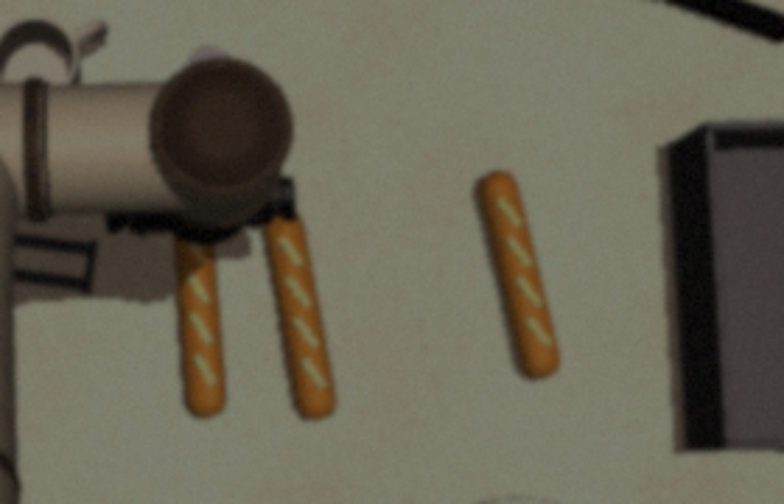

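The three loaves haven't moved, and the gripper is over the far end of the loaf at (341,221). I'll go down.

Call:
carry_out([
  [[0, -0.001, -0.04, 0, 0, 0, -1], [0, 0, -0.04, 0, 0, 0, -1], [0, 0, -0.025, 0, 0, 0, -1], [0, 0, -0.01, 0, 0, 0, -1], [0, 0, 0, 0, 0, 0, -1]],
])

```text
clock: 16.1
position: [572.5, -156.0, 2.3]
ee_rot: [-0.028, 1.0, -0.0, -0.0]
contact_force: [0.6, -0.3, -0.4]
gripper_width: 85.4
```

Call:
carry_out([
  [[0, 0, 0, 0, 0, 0, 1], [0, 0, 0, 0, 0, 0, 1], [0, 0, 0, 0, 0, 0, 1], [0, 0, 0, 0, 0, 0, 1], [0, 0, 0, 0, 0, 0, 1]],
])

```text
clock: 16.6
position: [573.3, -156.3, 4.1]
ee_rot: [-0.027, 1.0, -0.0, 0.001]
contact_force: [-1.2, 0.2, 5.9]
gripper_width: 35.5
```

Call:
carry_out([
  [[0, 0, 0.03, 0, 0, 0, 1], [0, 0, 0.05, 0, 0, 0, 1], [0, 0, 0.05, 0, 0, 0, 1], [0, 0, 0.05, 0, 0, 0, 1], [0, 0, 0.05, 0, 0, 0, 1]],
])

```text
clock: 17.1
position: [571.4, -156.1, 234.4]
ee_rot: [-0.027, 1.0, 0.0, -0.0]
contact_force: [1.3, -0.1, -2.0]
gripper_width: 35.2
```

Call:
carry_out([
  [[0, 0.02, 0.04, 0, 0, 8, 1], [0, 0.02, 0, 0, 0, 8, 1], [0, 0.02, 0, 0, 0, 8, 1], [0, 0.02, 0, 0, 0, 8, 1], [0, 0.02, 0, 0, 0, 8, 1]],
])

```text
clock: 17.6
position: [571.5, -55.4, 272.2]
ee_rot: [-0.37, 0.929, 0.0, -0.0]
contact_force: [0.3, -0.3, -1.8]
gripper_width: 35.0
```

Call:
carry_out([
  [[0, 0.02, 0, 0, 0, 8, 1], [0, 0.02, 0, 0, 0, 8, 1], [0, 0.02, 0, 0, 0, 8, 1], [0, 0.02, 0, 0, 0, 8, 1], [0, 0.02, 0, 0, 0, 6.6, 1]],
])

```text
clock: 18.1
position: [571.5, 44.6, 272.0]
ee_rot: [-0.656, 0.755, 0.001, -0.0]
contact_force: [0.4, -0.6, -2.3]
gripper_width: 35.0
```

Call:
carry_out([
  [[0, 0, 0, 8.31, -1.23, 0, 1], [0, 0, 0, 8.31, -1.23, 0, 1], [0, 0, 0, 8.31, -1.23, 0, 1], [0, 0, 0, 8.31, -1.23, 0, 1], [0, 0, 0, 8.31, -1.23, 0, 1]],
])

```text
clock: 18.6
position: [572.2, 43.9, 273.7]
ee_rot: [-0.61, 0.705, 0.235, 0.275]
contact_force: [-0.2, 0.3, -1.9]
gripper_width: 34.7
```

```bash
python3 - <<'E'
from h import *
s=arm.read_state(); print(s['position'],s['joints'].round(3),s['ee_rot'].round(3),s['gripper_width'])
d=grab('scene','s5.png')
E
```

```text
[572.19356622  43.91591442 273.69046075] [-0.071  0.302  0.064 -0.761 -1.343  0.111] [-0.61   0.705  0.235  0.275] 34.74381310466391
```

View pics/s5.png

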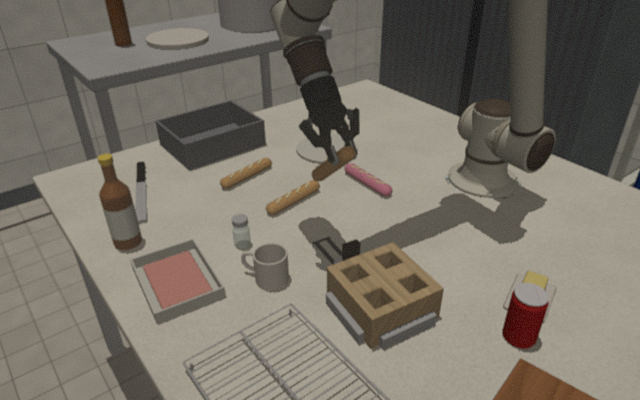

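The gripper holds the loaf at (335,163), tilting as planned, and the guide is home at (345,250).

Call:
carry_out([
  [[0, 0, 0, 8.31, -1.23, 0, 1], [0, 0, 0, 8.31, -1.23, 0, 1], [0, 0, 0, 8.31, -1.23, 0, 1], [0, 0, 0, 8.31, -1.23, 0, 1], [0, 0, 0, 8.31, -1.23, 0, 1]],
])

```text
clock: 19.15
position: [572.1, 42.9, 272.6]
ee_rot: [-0.485, 0.561, 0.437, 0.509]
contact_force: [0.8, 0.6, -2.0]
gripper_width: 34.9
```

Call:
carry_out([
  [[0.015, 0.04, 0, 5.93, -0.88, 0, 1], [0.015, 0.04, 0, 0, 0, 0, 1], [0.014, 0.04, 0, 0, 0, 0, 1], [0.014, 0.04, 0, 0, 0, 0, 1], [0, 0, 0, 0, 0, 0, 1]],
])

```text
clock: 19.65
position: [629.7, 208.5, 272.2]
ee_rot: [-0.464, 0.534, 0.463, 0.534]
contact_force: [0.0, -0.7, -1.0]
gripper_width: 35.0
```

Call:
carry_out([
  [[0.007, 0.02, 0, 0, 0, 0, 1], [0.007, 0.02, 0, 0, 0, 0, 1], [0, 0, 0, 0, 0, 0, 1]],
])

```text
clock: 19.95
position: [643.6, 245.8, 272.0]
ee_rot: [-0.463, 0.535, 0.462, 0.535]
contact_force: [-1.1, -0.1, -1.1]
gripper_width: 35.3
```

```bash
python3 - <<'E'
from h import *
from scipy.spatial.transform import Rotation as R
s=arm.read_state(); print(s['position'],s['joints'].round(3),s['gripper_width']); print(R.from_quat(s['ee_rot']).as_matrix().round(3))
d=grab('scene','s6.png');cv2.imwrite('pics/s6c.png',cv2.resize(d['color'][60:360,240:540][:,:,::-1],None,fx=2,fy=2))
d=grab('top','t6.png');cv2.imwrite('pics/t6c.png',cv2.resize(d['color'][100:300,100:350][:,:,::-1],None,fx=3,fy=3))
E
```

```text
[643.56411884 245.75639327 272.00549874] [-0.088  0.606  0.07  -1.598 -1.522  0.538] 35.25485407110726
[[ 0.001 -0.99   0.144]
 [-0.001  0.144  0.99 ]
 [-1.    -0.001 -0.001]]
```

View pics/s6c.png

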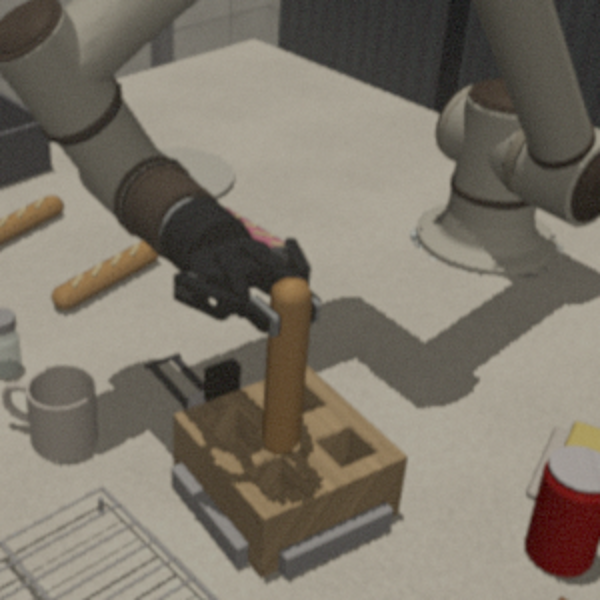

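View pics/t6c.png

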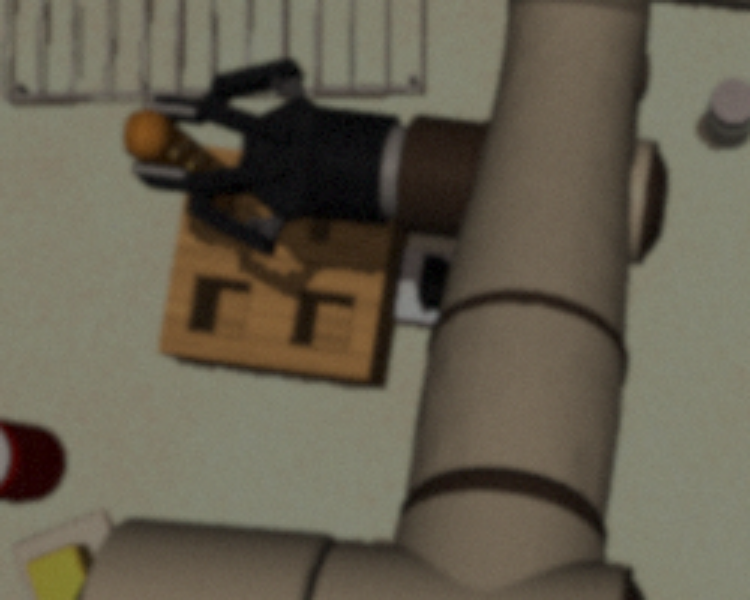

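The loaf is held upright over socket 0 in both views. I'll measure its axis before lowering it.

```bash
python3 - <<'E'
from h import *
s=optics.get_image('scene');t=optics.get_image('top')
print('top',ray(t,[[149.5,145.5]],295))
print('scene top',ray(s,[[240+290/2,60+293/2]],297),'bottom',ray(s,[[240+281/2,60+440/2]],127))
P=np.array([643.6-1.8,245.8-12.4])
print(P,proj(s,[[*P,272]]),proj(s,[[*P,127]]),proj(t,[[*P,295]]))
E
```

```text
top [[640.07572583 229.77568295 295.        ]]
scene top [[644.15268274 237.46369292 297.        ]] bottom [[639.12817916 234.75596173 127.        ]]
[641.8 233.4] [[383.48225999 217.04051887]] [[378.96367462 280.21442075]] [[147.7297652  144.69446063]]
```

Call:
carry_out([
  [[0.0005, -0.0015, -0.02, 0, 0, 0, 1], [0, 0, -0.015, 0, 0, 0, 1], [0, 0, -0.01, 0, 0, 0, 1], [0, 0, -0.01, 0, 0, 0, 1], [0, 0, 0, 0, 0, 0, 1]],
])

```text
clock: 20.65
position: [644.4, 242.0, 215.4]
ee_rot: [-0.462, 0.536, 0.462, 0.535]
contact_force: [-0.2, 0.2, 0.0]
gripper_width: 35.0
```

Call:
carry_out([
  [[0, 0, -0.01, 0, 0, 0, 1], [0, 0, -0.01, 0, 0, 0, 1], [0, 0, -0.01, 0, 0, 0, 1], [0, 0, -0.005, 0, 0, 0, 1], [0, 0, 0, 0, 0, 0, 1]],
])

```text
clock: 21.15
position: [644.4, 242.3, 181.1]
ee_rot: [-0.462, 0.535, 0.462, 0.535]
contact_force: [-0.1, -0.3, -1.4]
gripper_width: 35.1
```

Call:
carry_out([
  [[0, 0, -0.008, 0, 0, 0, 1], [0, 0, -0.004, 0, 0, 0, 1], [0, 0, 0, 0, 0, 0, 1]],
])

```text
clock: 21.45
position: [644.5, 242.3, 169.7]
ee_rot: [-0.462, 0.535, 0.462, 0.535]
contact_force: [-0.3, 0.5, -1.3]
gripper_width: 34.9
```

Call:
carry_out([
  [[0, 0, 0, 0, 0, 0, 0.1], [0, 0, 0, 0, 0, 0, -0.2], [0, 0, 0, 0, 0, 0, -0.2], [0, 0, 0, 0, 0, 0, -0.2], [0, 0, 0, 0, 0, 0, -0.2]],
])

```text
clock: 21.95
position: [644.7, 242.3, 170.8]
ee_rot: [-0.463, 0.535, 0.461, 0.536]
contact_force: [-0.1, -0.5, -0.8]
gripper_width: 51.6
```

Released. I'll pull straight back along −y', then look.

Call:
carry_out([
  [[-0.0015, -0.01, 0, 0, 0, 0, -0.3], [-0.003, -0.02, 0, 0, 0, 0, -0.3], [-0.006, -0.04, 0, 0, 0, 0, -0.3], [-0.003, -0.02, 0.04, 0, 0, 0, -0.3], [0, 0, 0.05, 0, 0, 0, -0.3]],
])

```text
clock: 22.45
position: [631.1, 147.6, 257.7]
ee_rot: [-0.46, 0.538, 0.462, 0.534]
contact_force: [1.7, 0.1, 0.1]
gripper_width: 55.1
```

Call:
carry_out([
  [[0, -0.04, 0.03, -8.31, 1.23, 0, -1], [0, -0.04, 0, -8.31, 1.23, 0, -1], [0, -0.04, 0, -8.31, 1.23, 0, -1], [0, -0.04, 0, -8.31, 1.23, 0, -1], [0, -0.04, 0, -8.31, 1.23, 0, -1]],
])

```text
clock: 22.95
position: [630.5, -52.1, 292.0]
ee_rot: [-0.598, 0.693, 0.262, 0.307]
contact_force: [-0.3, -0.3, -1.2]
gripper_width: 84.9
```

```bash
python3 - <<'E'
from h import *
s=arm.read_state(); print(s['position'],s['joints'].round(3),s['gripper_width'])
d=grab('scene','s7.png');cv2.imwrite('pics/s7c.png',cv2.resize(d['color'][60:360,240:540][:,:,::-1],None,fx=2,fy=2))
d=grab('top','t7.png')
loaves(d)
E
```

```text
[630.45277963 -52.1364447  292.00384891] [-0.257  0.45   0.306 -0.824 -1.551  0.181] 84.85146433554881
L[427.  20.] [ 408    0   50   48 1237] [1029.7 -412. ] [128.2 131.9] 89.4
L[346. 169.] [ 320   81   65  177 5855] [ 657.2 -174. ] [106.1 466. ] 76.1
L[455. 207.] [ 441  170   30   76 1184] [ 542.8 -444.9] [192.4  40.3] 10.9
L[378. 226.] [ 367  185   24   76 1072] [ 507.7 -249.1] [188.4  40.8] 8.5
L[328. 294.] [ 320  261   23   80 1117] [ 318.7 -131.5] [ 54.  190.8] 89.1
```

View pics/s7c.png

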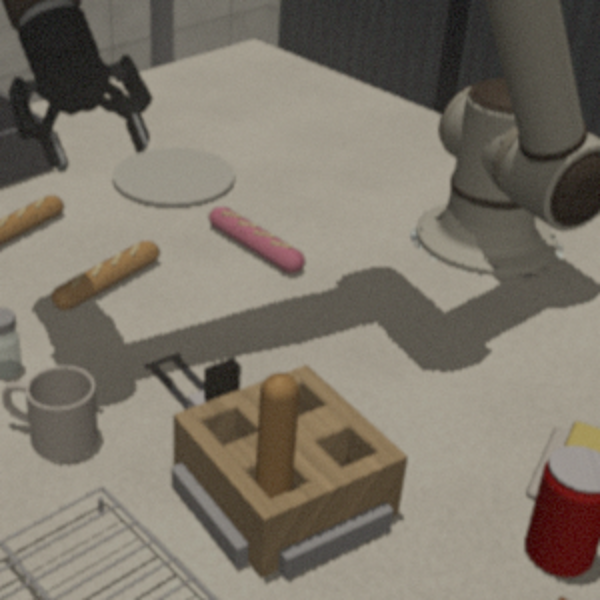

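View pics/t7.png

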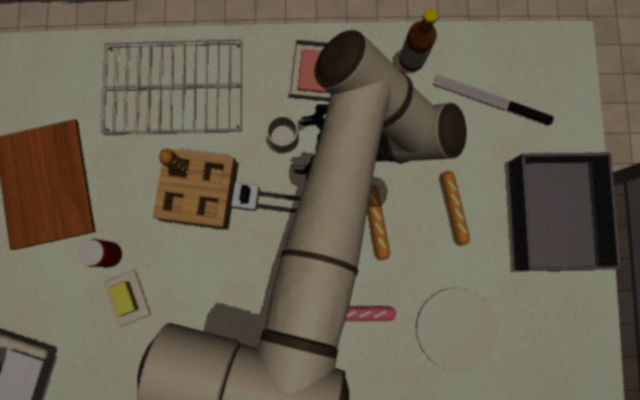

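Loaf 1 stands in socket 0 (scene crop (278,430)), and the stand and guide are unchanged. The next loaf is at top (377,222).

Call:
carry_out([
  [[-0.01, -0.035, 0, -8.31, 1.23, 0, -1], [-0.01, -0.035, 0, -8.31, 1.23, 0, -1], [-0.01, -0.035, 0, -8.31, 1.23, 0, -1], [-0.01, -0.035, 0, -8.31, 1.23, 0, -1], [-0.01, -0.035, 0, -8.31, 1.23, 0, -1]],
])

```text
clock: 23.55
position: [580.0, -224.9, 290.7]
ee_rot: [-0.653, 0.756, 0.033, 0.038]
contact_force: [0.0, -0.2, -1.3]
gripper_width: 85.6
```

Call:
carry_out([
  [[-0.01, -0.012, 0, -5.93, 0.88, 0, -1], [0, 0, 0, 0, 0, -8, -1], [0, 0, 0, 0, 0, -8, -1], [0, 0, 0, 0, 0, -8, -1], [0, 0, 0, 0, 0, -8, -1]],
])

```text
clock: 24.05
position: [569.6, -235.3, 289.2]
ee_rot: [-0.417, 0.909, 0.002, -0.001]
contact_force: [-0.3, 0.1, 0.8]
gripper_width: 85.2
```

Call:
carry_out([
  [[0, 0, -0.03, 0, 0, -8.2, -1], [0, 0, -0.03, 0, 0, -8.2, -1], [0, 0, -0.03, 0, 0, -8.2, -1], [0, 0, -0.03, 0, 0, -8.2, -1], [0, 0, -0.03, 0, 0, -8.3, -1]],
])

```text
clock: 24.55
position: [569.3, -235.4, 138.3]
ee_rot: [-0.071, 0.997, 0.001, -0.001]
contact_force: [0.3, -0.2, -0.1]
gripper_width: 85.0
```

```bash
python3 - <<'E'
from h import *
s=arm.read_state(); print(s['position'],s['ee_rot'].round(3))
d=grab('top','t8.png');cv2.imwrite('pics/t8c.png',cv2.resize(d['color'][110:290,270:550][:,:,::-1],None,fx=2.8,fy=2.8))
loaves(d)
E
```

```text
[ 569.25665006 -235.3794106   138.33539984] [-0.071  0.997  0.001 -0.001]
L[426.  11.] [409   0  48  25 603] [1061.6 -412.2] [122.8  67.9] 89.4
L[341.  72.] [ 320   49   45   47 1813] [ 899.  -165.6] [115.9 117.6] 83.3
L[455. 207.] [ 441  170   30   76 1179] [ 542.8 -444.9] [192.4  40.1] 11.0
L[378. 227.] [ 366  193   25   68 1031] [ 498.4 -250.5] [169.7  40.3] 8.4
L[358. 313.] [320 306  77  16 651] [ 285.8 -196.4] [184.8  36.1] 89.1
```

View pics/t8c.png

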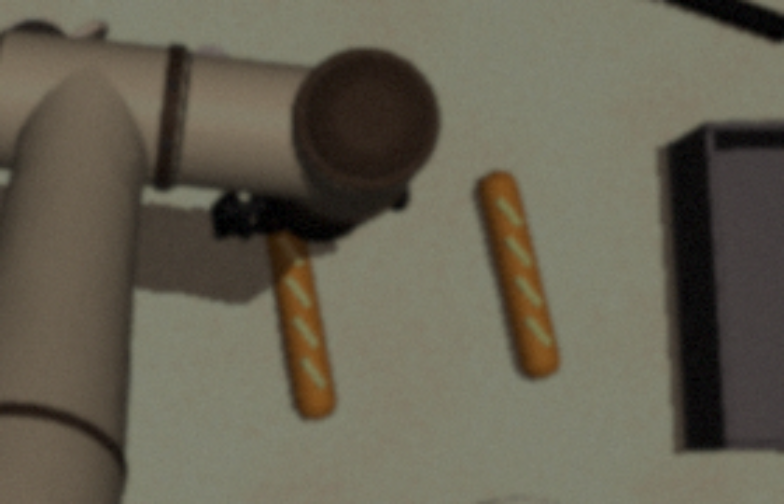

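Loaf 2 hasn't moved and lies under the gripper at crop (300,320).

Call:
carry_out([
  [[0, -0.0045, -0.04, 0, 0, 0, -1], [0, 0, -0.04, 0, 0, 0, -1], [0, 0, -0.035, 0, 0, 0, -1], [0, 0, -0.02, 0, 0, 0, -1], [0, 0, 0, 0, 0, 0, -1]],
])

```text
clock: 25.1
position: [567.7, -239.4, 2.0]
ee_rot: [-0.075, 0.997, 0.001, -0.004]
contact_force: [-0.3, 0.3, 0.5]
gripper_width: 85.5
```

Call:
carry_out([
  [[0, 0, 0, 0, 0, 0, 1], [0, 0, 0, 0, 0, 0, 1], [0, 0, 0, 0, 0, 0, 1], [0, 0, 0, 0, 0, 0, 1], [0, 0, 0, 0, 0, 0, 1]],
])

```text
clock: 25.6
position: [572.4, -239.4, 7.4]
ee_rot: [-0.075, 0.997, -0.001, 0.002]
contact_force: [0.2, 0.1, 6.2]
gripper_width: 35.0
```

Call:
carry_out([
  [[0, 0, 0.03, 0, 0, 0, 1], [0, 0, 0.05, 0, 0, 0, 1], [0, 0, 0.05, 0, 0, 0, 1], [0, 0, 0.05, 0, 0, 0, 1], [0, 0, 0.05, 0, 0, 0, 1]],
])

```text
clock: 26.1
position: [570.4, -238.9, 237.5]
ee_rot: [-0.075, 0.997, 0.0, -0.0]
contact_force: [1.3, -0.4, -1.1]
gripper_width: 34.8
```

Call:
carry_out([
  [[0, 0.028, 0.03, 0, 0, 8.1, 1], [0, 0.028, 0, 0, 0, 8.1, 1], [0, 0.028, 0, 0, 0, 8.1, 1], [0, 0.028, 0, 0, 0, 8.1, 1], [0, 0.028, 0, 0, 0, 8.1, 1]],
])

```text
clock: 26.6
position: [570.4, -98.0, 265.3]
ee_rot: [-0.418, 0.908, 0.0, -0.0]
contact_force: [0.5, 0.1, -1.2]
gripper_width: 34.9
```

Call:
carry_out([
  [[0, 0.028, 0, 0, 0, 8.1, 1], [0, 0.028, 0, 0, 0, 8.1, 1], [0, 0.028, 0, 0, 0, 8.1, 1], [0, 0.028, 0, 0, 0, 8.1, 1], [0, 0.028, 0, 0, 0, 0, 1]],
])

```text
clock: 27.1
position: [570.4, 42.0, 265.2]
ee_rot: [-0.654, 0.757, 0.0, -0.0]
contact_force: [0.9, 0.1, -0.9]
gripper_width: 35.1
```

Call:
carry_out([
  [[0, 0, 0, 8.31, -1.23, 0, 1], [0, 0, 0, 8.31, -1.23, 0, 1], [0, 0, 0, 8.31, -1.23, 0, 1], [0, 0, 0, 8.31, -1.23, 0, 1], [0, 0, 0, 8.31, -1.23, 0, 1]],
])

```text
clock: 27.6
position: [571.2, 41.1, 266.9]
ee_rot: [-0.609, 0.706, 0.235, 0.274]
contact_force: [-1.0, -0.1, -2.1]
gripper_width: 34.9
```

Call:
carry_out([
  [[0, 0, 0, 8.31, -1.23, 0, 1], [0, 0, 0, 8.31, -1.23, 0, 1], [0, 0, 0, 8.31, -1.23, 0, 1], [0, 0, 0, 8.31, -1.23, 0, 1], [0, 0, 0, 8.31, -1.23, 0, 1]],
])

```text
clock: 28.1
position: [571.2, 39.7, 265.9]
ee_rot: [-0.484, 0.562, 0.438, 0.509]
contact_force: [-0.4, 1.1, -0.7]
gripper_width: 35.4
```

Call:
carry_out([
  [[0, 0.03, 0.01, 5.93, -0.88, 0, 1], [0, 0, 0, 0, 0, 0, 1]],
])

```text
clock: 28.3
position: [570.5, 71.7, 272.7]
ee_rot: [-0.458, 0.537, 0.465, 0.535]
contact_force: [0.2, 0.2, -0.8]
gripper_width: 35.0
```

```bash
python3 - <<'E'
from h import *
from scipy.spatial.transform import Rotation as R
s=arm.read_state(); print(s['position'],s['joints'].round(3),s['gripper_width']); print(R.from_quat(s['ee_rot']).as_matrix().round(3))
d=grab('scene','s8.png');cv2.imwrite('pics/s8c.png',cv2.resize(d['color'][60:360,240:540][:,:,::-1],None,fx=2,fy=2))
E
```

```text
[570.52164706  71.69088285 272.73331282] [-0.367  0.572 -0.009 -1.453 -1.756  0.582] 34.95113848436902
[[-0.009 -0.989  0.147]
 [ 0.006  0.147  0.989]
 [-1.     0.01   0.004]]
```

View pics/s8c.png

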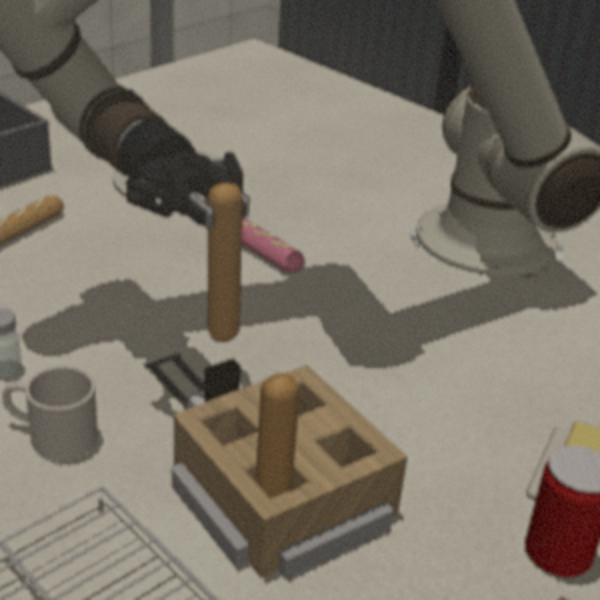

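Call:
carry_out([
  [[-0.002, 0.037, 0, 0, 0, 0, 1], [-0.002, 0.037, 0, 0, 0, 0, 1], [-0.002, 0.037, 0, 0, 0, 0, 1], [-0.002, 0.037, 0, 0, 0, 0, 1], [-0.002, 0.035, 0, 0, 0, 0, 1]],
])

```text
clock: 28.85
position: [560.8, 255.2, 276.4]
ee_rot: [-0.463, 0.535, 0.461, 0.535]
contact_force: [-0.2, 1.2, 0.1]
gripper_width: 34.9
```

Call:
carry_out([
  [[0, 0, 0, 0, 0, 0, 1], [0, 0, 0, 0, 0, 0, 1]],
])

```text
clock: 29.05
position: [560.5, 254.4, 276.1]
ee_rot: [-0.463, 0.535, 0.462, 0.535]
contact_force: [-0.2, 0.0, -1.3]
gripper_width: 34.8
```

```bash
python3 - <<'E'
from h import *
from scipy.spatial.transform import Rotation as R
s=arm.read_state(); print(s['position'],s['joints'].round(3),s['gripper_width']); print(R.from_quat(s['ee_rot']).as_matrix().round(3))
d=grab('scene','s9.png');cv2.imwrite('pics/s9c.png',cv2.resize(d['color'][100:360,300:500][:,:,::-1],None,fx=3,fy=3)[:600])
t=grab('top','t9.png');cv2.imwrite('pics/t9c.png',cv2.resize(t['color'][130:260,120:270][:,:,::-1],None,fx=4,fy=4))
E
```

```text
[560.5175164  254.39197374 276.13048154] [-0.087  0.505 -0.127 -1.603 -1.524  0.635] 34.78595323285285
[[ 0.001 -0.99   0.144]
 [-0.002  0.144  0.99 ]
 [-1.    -0.001 -0.002]]
```

View pics/s9c.png

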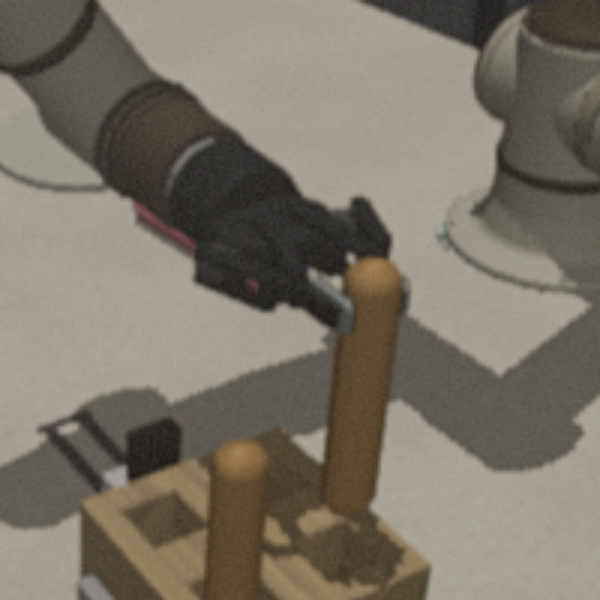

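View pics/t9c.png

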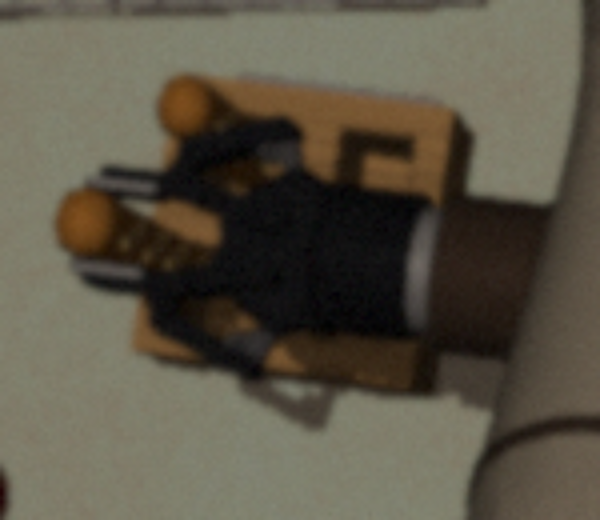

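```bash
python3 - <<'E'
from h import *
s=optics.get_image('scene');t=optics.get_image('top')
th=np.radians(-8.35);ex=np.array([np.cos(th),np.sin(th)]);ey=np.array([-ex[1],ex[0]])
def D(p): p=p[:,:2]-[594.6,196]; return np.c_[p@ex,p@ey].round(1)
c=lambda q:np.array(q)/4.+[120,130]
print('knuckle/finger',D(ray(t,c([[300,125],[240,128],[200,145],[165,170],[110,168]]),276)))
print('loaf0 top',D(ray(t,c([[188,104]]),190)),'loaf2 top',D(ray(t,c([[87,222]]),300)))
q=lambda q:np.array(q)/3.+[300,100]
print('loaf2 scene',D(ray(s,q([[372,280]]),303)),'bot',D(ray(s,q([[350,492]]),131)))
E
```

```text
knuckle/finger [[ 23.6 -50.6]
 [ 18.2 -20.6]
 [  7.1  -1.9]
 [ -7.8  13.7]
 [-10.3  41.7]]
loaf0 top [[43.9 36.5]] loaf2 top [[-42.1  39.6]]
loaf2 scene [[-33.7  55.7]] bot [[-46.   45.7]]
```

Call:
carry_out([
  [[0, 0, -0.02, 0, 0, 0, 1], [0, 0, -0.015, 0, 0, 0, 1], [0, 0, -0.01, 0, 0, 0, 1], [0, 0, -0.01, 0, 0, 0, 1], [0, 0, 0, 0, 0, 0, 1]],
])

```text
clock: 29.75
position: [561.2, 253.3, 219.0]
ee_rot: [-0.461, 0.537, 0.463, 0.534]
contact_force: [0.2, 0.4, 0.3]
gripper_width: 35.3
```

Call:
carry_out([
  [[0, 0, -0.01, 0, 0, 0, 1], [0, 0, -0.01, 0, 0, 0, 1], [0, 0, -0.01, 0, 0, 0, 1], [0, 0, -0.008, 0, 0, 0, 1], [0, 0, 0, 0, 0, 0, 1]],
])

```text
clock: 30.25
position: [560.8, 253.8, 180.8]
ee_rot: [-0.461, 0.536, 0.463, 0.534]
contact_force: [1.0, 0.2, -0.8]
gripper_width: 35.5
```

Call:
carry_out([
  [[0, 0, -0.007, 0, 0, 0, 1], [0, 0, -0.004, 0, 0, 0, 1], [0, 0, 0, 0, 0, 0, 1]],
])

```text
clock: 30.55
position: [561.0, 253.8, 170.9]
ee_rot: [-0.461, 0.536, 0.463, 0.535]
contact_force: [0.2, -0.1, -1.1]
gripper_width: 34.7
```

Call:
carry_out([
  [[0, 0, 0, 0, 0, 0, 0.1], [0, 0, 0, 0, 0, 0, -0.1], [0, 0, 0, 0, 0, 0, -0.1], [0, 0, 0, 0, 0, 0, -0.1], [0, 0, 0, 0, 0, 0, -0.1]],
])

```text
clock: 31.05
position: [561.2, 253.8, 171.7]
ee_rot: [-0.462, 0.536, 0.462, 0.535]
contact_force: [-0.2, -0.1, -0.1]
gripper_width: 47.2
```

Call:
carry_out([
  [[-0.0015, -0.01, 0, 0, 0, 0, -0.1], [-0.003, -0.02, 0, 0, 0, 0, -0.1], [-0.006, -0.04, 0, 0, 0, 0, -0.1], [-0.003, -0.02, 0.04, 0, 0, 0, -0.1], [0, 0, 0.05, 0, 0, 0, -0.3]],
])

```text
clock: 31.55
position: [547.8, 160.6, 259.2]
ee_rot: [-0.459, 0.539, 0.464, 0.534]
contact_force: [0.8, 1.0, 0.6]
gripper_width: 55.4
```

Call:
carry_out([
  [[0, -0.04, 0.03, -8.31, 1.23, 0, -1], [0, -0.04, 0, -8.31, 1.23, 0, -1], [0, -0.04, 0, -8.31, 1.23, 0, -1], [0, -0.04, 0, -8.31, 1.23, 0, -1], [0, -0.04, 0, -8.31, 1.23, 0, -1]],
])

```text
clock: 32.05
position: [547.2, -39.3, 292.9]
ee_rot: [-0.597, 0.693, 0.263, 0.306]
contact_force: [-1.0, 0.6, -1.6]
gripper_width: 85.9
```

```bash
python3 - <<'E'
from h import *
s=arm.read_state(); print(s['position'],s['joints'].round(3),s['gripper_width'])
d=grab('scene','s10.png');cv2.imwrite('pics/s10c.png',cv2.resize(d['color'][60:360,240:540][:,:,::-1],None,fx=2,fy=2))
d=grab('top','t10.png')
loaves(d)
E
```

```text
[547.22908088 -39.29486201 292.94983004] [-0.273  0.318  0.106 -0.824 -1.517  0.24 ] 85.85279269316489
L[434.   9.] [409   0  57  25 863] [1061.5 -424.8] [148.8  68. ] 89.5
L[341.  69.] [ 320   49   45   44 1480] [ 903.4 -170.8] [114.  116.7] 89.1
L[341. 219.] [ 320  135   57  184 5317] [ 511.4 -153.9] [ 96.5 471.2] 76.0
L[460. 224.] [449 198  22  48 641] [ 505.5 -451.9] [116.5  40.1] 11.3
```

View pics/s10c.png

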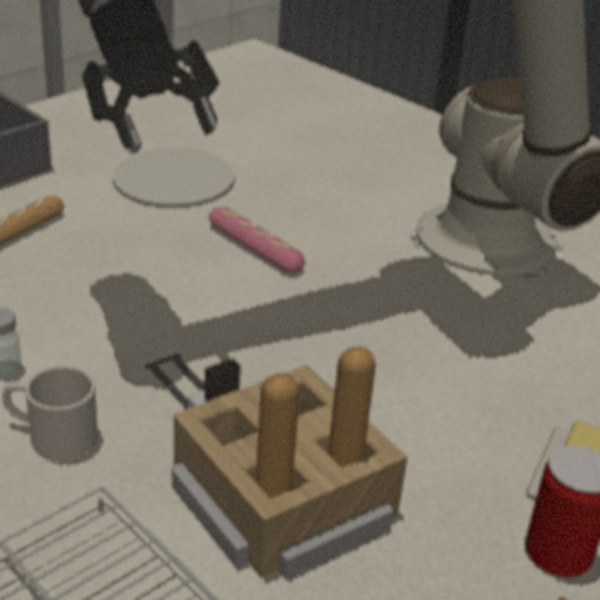

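Loaves 1 and 2 stand in sockets 0 and 2. The last loaf is at top (455,208).

Call:
carry_out([
  [[0.011, -0.045, 0, -8.31, 1.23, 0, -1], [0.011, -0.045, 0, -8.31, 1.23, 0, -1], [0.011, -0.045, 0, -8.31, 1.23, 0, -1], [0.011, -0.045, 0, -8.31, 1.23, 0, -1], [0.011, -0.045, 0, -8.31, 1.23, 0, -1]],
])

```text
clock: 32.65
position: [602.6, -262.9, 291.6]
ee_rot: [-0.652, 0.757, 0.033, 0.038]
contact_force: [-0.5, 0.3, -1.1]
gripper_width: 85.5
```

Call:
carry_out([
  [[0, -0.045, 0, -5.93, 0.88, 0, -1], [0, -0.035, 0, 0, 0, -8, -1], [0, -0.035, 0, 0, 0, -8, -1], [0, -0.03, 0, 0, 0, -8, -1], [0, -0.02, 0, 0, 0, -8, -1]],
])

```text
clock: 33.15
position: [601.3, -427.9, 289.1]
ee_rot: [-0.415, 0.91, 0.002, -0.001]
contact_force: [-0.2, 0.0, 0.2]
gripper_width: 85.4
```

Call:
carry_out([
  [[0, 0, -0.03, 0, 0, -8, -1], [0, 0, -0.03, 0, 0, -8, -1], [0, 0, -0.03, 0, 0, -8, -1], [0, 0, -0.03, 0, 0, -8, -1], [0, 0, -0.03, 0, 0, -6.6, -1]],
])

```text
clock: 33.65
position: [601.2, -425.8, 138.7]
ee_rot: [-0.092, 0.996, 0.002, -0.001]
contact_force: [0.7, -0.8, 0.7]
gripper_width: 85.8
```

```bash
python3 - <<'E'
from h import *
s=arm.read_state(); print(s['position'],s['ee_rot'].round(3))
d=grab('top','t11.png');cv2.imwrite('pics/t11c.png',cv2.resize(d['color'][110:290,270:550][:,:,::-1],None,fx=2.8,fy=2.8))
loaves(d)
E
```

```text
[ 601.18162641 -425.76269614  138.70994296] [-0.092  0.996  0.002 -0.001]
L[431.  18.] [ 408    0   58   48 1514] [1029.6 -423.6] [151.7 132. ] 89.5
L[609.  59.] [598  46  23  27 518] [ 927.1 -871.7] [59.3 72.2] 86.2
L[342.  73.] [ 320   49   45   47 1546] [ 899. -166.] [116.3 118.3] 83.4
L[410. 138.] [ 374   75   78  138 3871] [ 712.5 -317.2] [148.1 335.8] 65.4
L[475. 119.] [455 100  41  38 921] [ 769.3 -505. ] [91.4 76.5] 67.9
L[614. 118.] [602 105  25  27 561] [ 768.  -869.7] [69.7 60.5] 0.6
L[457. 212.] [ 443  178   28   68 1034] [ 532.3 -447. ] [171.   40.5] 11.1
L[378. 241.] [ 353  211   48   62 1850] [ 461.8 -252. ] [ 95.6 140.2] 68.7
L[357. 309.] [ 320  273   73   71 2531] [ 307.8 -201.5] [194.7 132.9] 66.3
L[350. 348.] [ 320  326   64   44 1366] [ 203.6 -171.3] [167.3  56.1] 66.2
```

View pics/t11c.png

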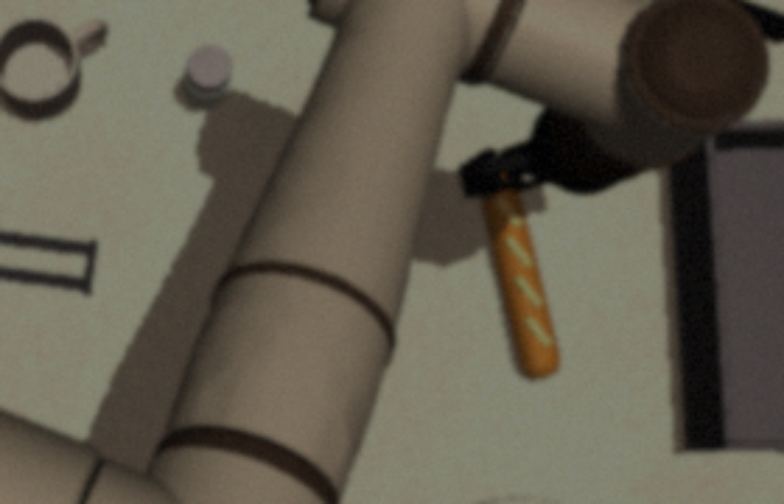

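Call:
carry_out([
  [[0, -0.0075, -0.04, 0, 0, 0, -1], [0, 0, -0.04, 0, 0, 0, -1], [0, 0, -0.035, 0, 0, 0, -1], [0, 0, -0.019, 0, 0, 0, -1], [0, 0, 0, 0, 0, 0, -1]],
])

```text
clock: 34.2
position: [599.4, -432.3, 2.8]
ee_rot: [-0.095, 0.995, 0.003, -0.004]
contact_force: [-0.4, 0.6, -0.3]
gripper_width: 85.1
```

Call:
carry_out([
  [[0, 0, 0, 0, 0, 0, 1], [0, 0, 0, 0, 0, 0, 1], [0, 0, 0, 0, 0, 0, 1], [0, 0, 0, 0, 0, 0, 1], [0, 0, 0, 0, 0, 0, 1]],
])

```text
clock: 34.7
position: [603.8, -434.2, 9.7]
ee_rot: [-0.095, 0.995, -0.001, 0.001]
contact_force: [0.9, 0.5, 5.2]
gripper_width: 35.0
```

Call:
carry_out([
  [[0, 0, 0.03, 0, 0, 0, 1], [0, 0, 0.05, 0, 0, 0, 1], [0, 0, 0.05, 0, 0, 0, 1], [0, 0, 0.05, 0, 0, 0, 1], [0, 0, 0.05, 0, 0, 0, 1]],
])

```text
clock: 35.2
position: [602.1, -433.3, 239.3]
ee_rot: [-0.095, 0.995, 0.0, -0.0]
contact_force: [0.9, -0.3, -1.5]
gripper_width: 34.9
```

Call:
carry_out([
  [[-0.004, 0.04, 0.035, 0, 0, 8.1, 1], [-0.004, 0.04, 0, 0, 0, 8.1, 1], [-0.004, 0.04, 0, 0, 0, 8.1, 1], [-0.004, 0.04, 0, 0, 0, 8.1, 1], [-0.004, 0.04, 0, 0, 0, 8.1, 1]],
])

```text
clock: 35.7
position: [582.0, -234.4, 270.0]
ee_rot: [-0.436, 0.9, 0.001, -0.0]
contact_force: [0.1, 0.5, -0.3]
gripper_width: 35.1
```

Call:
carry_out([
  [[-0.004, 0.04, 0, 0, 0, 8.1, 1], [-0.004, 0.04, 0, 0, 0, 8.1, 1], [-0.004, 0.04, 0, 0, 0, 8.1, 1], [-0.004, 0.04, 0, 0, 0, 5.9, 1], [-0.004, 0.04, 0, 0, 0, 0, 1]],
])

```text
clock: 36.2
position: [561.9, -34.5, 270.2]
ee_rot: [-0.654, 0.756, 0.0, -0.0]
contact_force: [1.4, -0.3, -1.5]
gripper_width: 34.9
```

Call:
carry_out([
  [[0, 0, 0, 8.31, -1.23, 0, 1], [0, 0, 0, 8.31, -1.23, 0, 1], [0, 0, 0, 8.31, -1.23, 0, 1], [0, 0, 0, 8.31, -1.23, 0, 1], [0, 0, 0, 8.31, -1.23, 0, 1]],
])

```text
clock: 36.7
position: [563.1, -36.0, 271.7]
ee_rot: [-0.61, 0.705, 0.235, 0.274]
contact_force: [-0.3, -0.3, -1.5]
gripper_width: 34.9
```

Call:
carry_out([
  [[0, 0.005, 0, 8.31, -1.23, 0, 1], [0, 0.005, 0, 8.31, -1.23, 0, 1], [0, 0.005, 0, 8.31, -1.23, 0, 1], [0, 0.005, 0, 8.31, -1.23, 0, 1], [0, 0.005, 0, 8.31, -1.23, 0, 1]],
])

```text
clock: 37.2
position: [562.9, -12.1, 270.7]
ee_rot: [-0.484, 0.561, 0.437, 0.509]
contact_force: [-0.2, 0.1, -2.1]
gripper_width: 34.8
```

Call:
carry_out([
  [[0, 0, 0, 5.93, -0.88, 0, 1], [0, 0, 0, 0, 0, 0, 1]],
])

```text
clock: 37.4
position: [562.3, -12.1, 266.4]
ee_rot: [-0.458, 0.537, 0.464, 0.535]
contact_force: [-0.7, 1.2, -1.6]
gripper_width: 34.7
```

```bash
python3 - <<'E'
from h import *
from scipy.spatial.transform import Rotation as R
s=arm.read_state(); print(s['position'],s['joints'].round(3),s['gripper_width']); print(R.from_quat(s['ee_rot']).as_matrix().round(3))
d=grab('scene','s12.png');cv2.imwrite('pics/s12c.png',cv2.resize(d['color'][60:360,240:540][:,:,::-1],None,fx=2,fy=2))
E
```

```text
[562.32097794 -12.07801725 266.36255   ] [-0.486  0.615  0.059 -1.39  -1.857  0.573] 34.71186305470284
[[-0.009 -0.989  0.149]
 [ 0.004  0.149  0.989]
 [-1.     0.009  0.003]]
```

View pics/s12c.png

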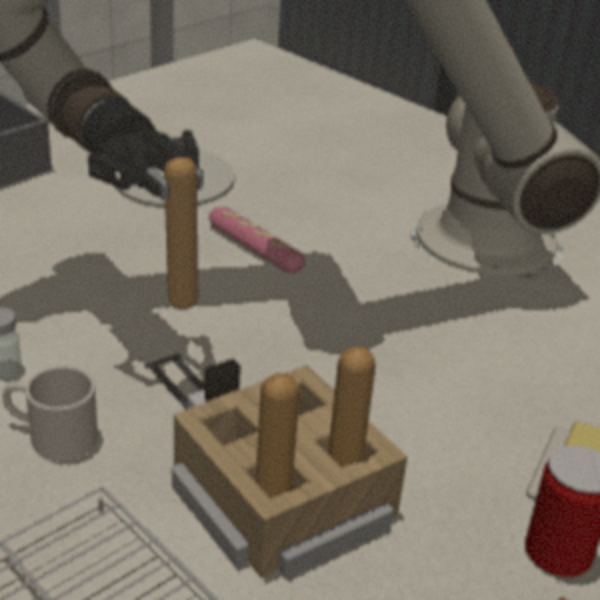

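Call:
carry_out([
  [[-0.003, 0.036, 0.003, 0, 0, 0, 1], [-0.003, 0.036, 0.003, 0, 0, 0, 1], [-0.003, 0.036, 0, 0, 0, 0, 1], [-0.003, 0.037, 0, 0, 0, 0, 1], [-0.002, 0.037, 0, 0, 0, 0, 1]],
])

```text
clock: 37.95
position: [548.5, 172.6, 278.2]
ee_rot: [-0.465, 0.535, 0.46, 0.536]
contact_force: [1.0, -0.3, -0.8]
gripper_width: 34.8
```

Call:
carry_out([
  [[0, 0, 0, 0, 0, 0, 1], [0, 0, 0, 0, 0, 0, 1]],
])

```text
clock: 38.15
position: [548.3, 171.9, 277.9]
ee_rot: [-0.465, 0.534, 0.461, 0.535]
contact_force: [0.2, 0.5, -0.6]
gripper_width: 35.3
```

```bash
python3 - <<'E'
from h import *
th=np.radians(-8.35);ex=np.array([np.cos(th),np.sin(th)]);ey=np.array([-ex[1],ex[0]])
s=arm.read_state(); p=s['position'][:2]-[594.6,196]; print(s['position'],p@ex,p@ey,s['gripper_width'])
d=grab('scene','s13.png');cv2.imwrite('pics/s13c.png',cv2.resize(d['color'][100:300,300:500][:,:,::-1],None,fx=3,fy=3))
t=grab('top','t13.png');cv2.imwrite('pics/t13c.png',cv2.resize(t['color'][130:260,120:270][:,:,::-1],None,fx=4,fy=4))
E
```

```text
[548.27718949 171.86555757 277.9189519 ] -42.32696690813716 -30.605587026673856 35.2748034415359
```

View pics/s13c.png

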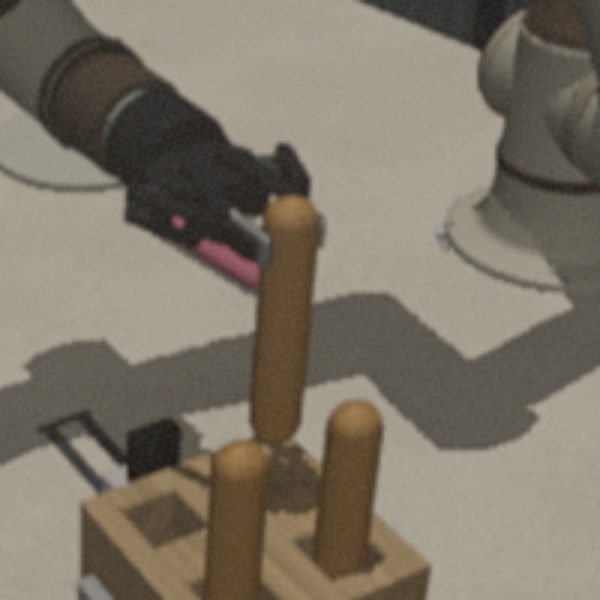

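View pics/t13c.png

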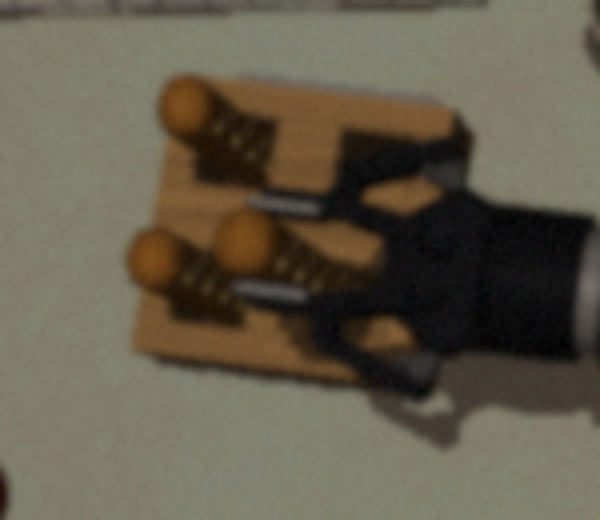

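```bash
python3 - <<'E'
from h import *
th=np.radians(-8.35);ex=np.array([np.cos(th),np.sin(th)]);ey=np.array([-ex[1],ex[0]])
def D(p): p=p[:,:2]-[594.6,196]; return np.c_[p@ex,p@ey].round(1)
t=optics.get_image('top');s=optics.get_image('scene')
print(D(ray(t,np.array([[246,239]])/4.+[120,130],302)))
print('ref loaf2 seated top',D(ray(t,np.array([[154,260]])/4.+[120,130],190)),'loaf0',D(ray(t,np.array([[187,105]])/4.+[120,130],190)))
for Y in (-46,-42,-38):
  P=np.array([594.6,196])-42*ex+Y*ey
  print(Y,(proj(s,[[*P,140]])-[300,100])*3,(proj(s,[[*P,290]])-[300,100])*3,(proj(t,[[*P,302]])-[120,130])*4)
E
```

```text
[[-40.7 -40.5]]
ref loaf2 seated top [[-43.8  40.6]] loaf0 [[43.3 37. ]]
-46 [[263.04627849 408.46762109]] [[278.01620017 219.33682725]] [[256.50427546 243.09476277]]
-42 [[266.45998103 411.53175822]] [[281.76615029 222.0939204 ]] [[248.47180915 242.05701758]]
-38 [[269.89267821 414.61293922]] [[285.53873569 224.86763372]] [[240.44376664 241.01988312]]
```

```bash
python3 - <<'E'
from h import *
th=np.radians(-8.35);ex=np.array([np.cos(th),np.sin(th)]);ey=np.array([-ex[1],ex[0]])
s=cv2.imread('pics/s13.png').astype(float); d=optics.get_image('scene')
b=cv2.GaussianBlur(d['color'].astype(np.float32),(0,0),.8)
rb=b[...,0]-b[...,2]
def edges(r,c0,c1):
    m=np.where(rb[int(round(r)),c0:c1]>30)[0]; return c0+m.min(),c0+m.max(),c0+(m.min()+m.max())/2
for n,X,Y,zs,c in(('loaf3',-42,-42,(150,200,230),(375,412)),('loaf2',-42,42,(120,160,180),(400,435)),('loaf1',42,42,(120,160,180),(365,395))):
  P=np.array([594.6,196])+X*ex+Y*ey
  for z in zs:
    p=proj(d,[[*P,z]])[0]; print(n,z,p.round(1),edges(p[1],*c))
# stand top corners predicted
for X,Y in((85,85),(85,-85),(-85,85),(-85,-85)):
  P=np.array([594.6,196])+X*ex+Y*ey; print(X,Y,proj(d,[[*P,80]])[0].round(1), ((proj(d,[[*P,80]])[0]-[300,100])*3).round())
E
```

```text
loaf3 150 [389.1 233.3] (np.int64(383), np.int64(399), np.float64(391.0))
loaf3 200 [390.8 213.2] (np.int64(385), np.int64(400), np.float64(392.5))
loaf3 230 [391.8 200.5] (np.int64(385), np.int64(401), np.float64(393.0))
loaf2 120 [413.3 267.9] (np.int64(400), np.int64(423), np.float64(411.5))
loaf2 160 [415.2 251.9] (np.int64(400), np.int64(425), np.float64(412.5))
loaf2 180 [416.2 243.7] (np.int64(409), np.int64(426), np.float64(417.5))
loaf1 120 [377.9 282.6] (np.int64(365), np.int64(394), np.float64(379.5))
loaf1 160 [379.  266.3] (np.int64(365), np.int64(394), np.float64(379.5))
loaf1 180 [379.6 257.9] (np.int64(366), np.int64(394), np.float64(380.0))
85 85 [370.8 320.7] [212. 662.]
85 -85 [324.9 267.9] [ 75. 504.]
-85 85 [442.4 288.6] [427. 566.]
-85 -85 [391.6 242.6] [275. 428.]
```

Both views put the loaf within about 2 mm of socket 3's centre. I'll lower it.

Call:
carry_out([
  [[0, -0.001, -0.02, 0, 0, 0, 1], [0, 0, -0.015, 0, 0, 0, 1], [0, 0, -0.01, 0, 0, 0, 1], [0, 0, -0.01, 0, 0, 0, 1], [0, 0, 0, 0, 0, 0, 1]],
])

```text
clock: 38.9
position: [548.9, 169.5, 219.9]
ee_rot: [-0.461, 0.536, 0.462, 0.535]
contact_force: [-0.1, 0.1, -0.1]
gripper_width: 34.8
```

Call:
carry_out([
  [[0, 0, -0.01, 0, 0, 0, 1], [0, 0, -0.01, 0, 0, 0, 1], [0, 0, -0.01, 0, 0, 0, 1], [0, 0, -0.01, 0, 0, 0, 1], [0, 0, 0, 0, 0, 0, 1]],
])

```text
clock: 39.4
position: [548.5, 169.9, 179.5]
ee_rot: [-0.461, 0.536, 0.463, 0.535]
contact_force: [-0.7, 0.3, -1.4]
gripper_width: 34.7
```

Call:
carry_out([
  [[0, 0, -0.006, 0, 0, 0, 1], [0, 0, -0.004, 0, 0, 0, 1], [0, 0, 0, 0, 0, 0, 1]],
])

```text
clock: 39.7
position: [548.8, 169.8, 170.9]
ee_rot: [-0.462, 0.535, 0.462, 0.535]
contact_force: [0.4, -0.0, -1.0]
gripper_width: 34.9
```

Call:
carry_out([
  [[0, 0, 0, 0, 0, 0, 0.1], [0, 0, 0, 0, 0, 0, -0.1], [0, 0, 0, 0, 0, 0, -0.1], [0, 0, 0, 0, 0, 0, -0.1], [0, 0, 0, 0, 0, 0, -0.1]],
])

```text
clock: 40.2
position: [548.9, 169.8, 171.6]
ee_rot: [-0.462, 0.535, 0.462, 0.536]
contact_force: [0.0, -0.1, 0.1]
gripper_width: 46.8
```

Call:
carry_out([
  [[-0.0015, -0.01, 0, 0, 0, 0, -0.1], [-0.003, -0.02, 0, 0, 0, 0, -0.1], [-0.006, -0.04, 0, 0, 0, 0, -0.1], [-0.003, -0.02, 0.04, 0, 0, 0, -0.1], [0, 0, 0.05, 0, 0, 0, -0.3]],
])

```text
clock: 40.7
position: [535.5, 76.7, 259.2]
ee_rot: [-0.459, 0.538, 0.463, 0.534]
contact_force: [0.9, 0.0, 0.7]
gripper_width: 55.1
```

Call:
carry_out([
  [[0, -0.045, 0.03, 0, 0, 0, -1], [0, -0.045, 0.02, 0, 0, 0, -1], [0, -0.045, 0, 0, 0, 0, -1], [0, -0.045, 0, 0, 0, 0, -1], [0, -0.045, 0, 0, 0, 0, -1]],
])

```text
clock: 41.2
position: [534.6, -144.1, 309.4]
ee_rot: [-0.462, 0.535, 0.462, 0.535]
contact_force: [1.3, 0.1, -0.1]
gripper_width: 85.2
```

Call:
carry_out([
  [[0, -0.045, 0, 0, 0, 0, -1], [0, -0.045, 0, 0, 0, 0, -1], [0, -0.045, 0, 0, 0, 0, -1], [0, 0, 0, 0, 0, 0, -1], [0, 0, 0, 0, 0, 0, -1]],
])

```text
clock: 41.7
position: [534.8, -278.5, 308.1]
ee_rot: [-0.461, 0.536, 0.462, 0.536]
contact_force: [0.5, 0.1, 0.1]
gripper_width: 85.5
```

```bash
python3 - <<'E'
from h import *
s=arm.read_state(); print(s['clock'],s['position'],s['gripper_width'],s['contact_force'])
d=grab('scene','s14.png');cv2.imwrite('pics/s14c.png',cv2.resize(d['color'][60:360,240:540][:,:,::-1],None,fx=2,fy=2))
t=grab('top','t14.png');cv2.imwrite('pics/t14c.png',cv2.resize(t['color'][130:260,120:320][:,:,::-1],None,fx=4,fy=4))
b,v,rg,rb=chans(t)
rect(t,roi(v<50,238,180,256,216),86,'grip')
E
```

```text
41.7 [ 534.76280561 -278.49104994  308.11134831] 85.45471498502309 [0.47489639 0.08187696 0.10682068]
grip [240 186  10  17 135] [572.8  70.1] [20.4 39.1] 80.8
```

View pics/s14c.png

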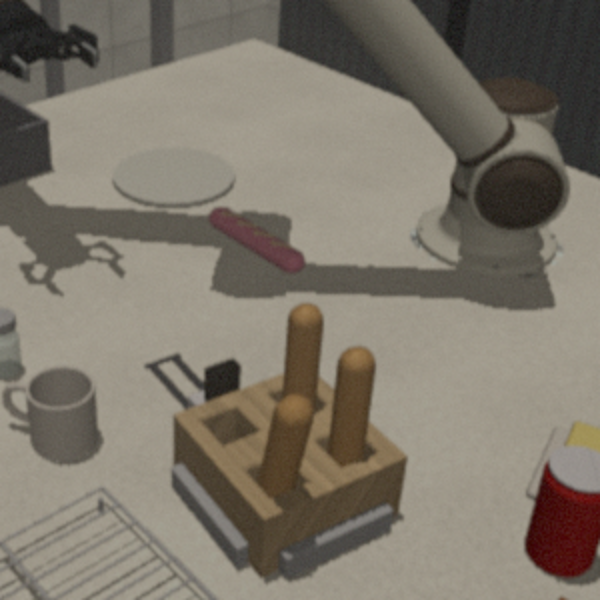

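View pics/t14c.png

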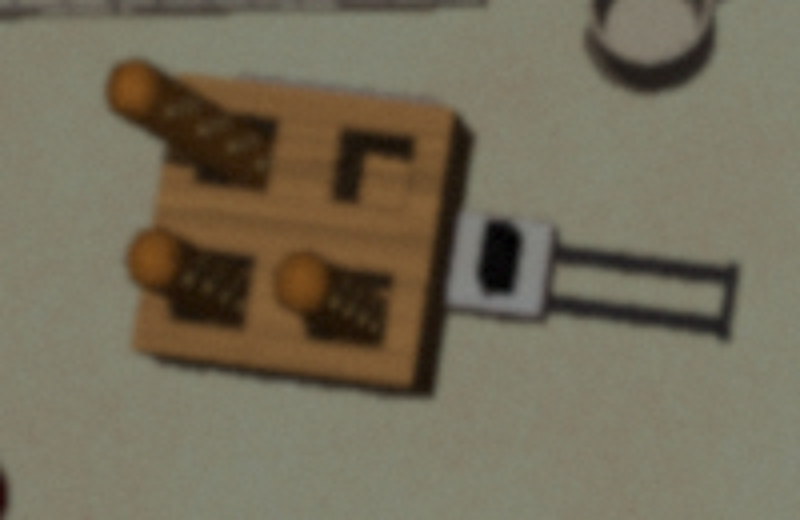

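View pics/t14.png

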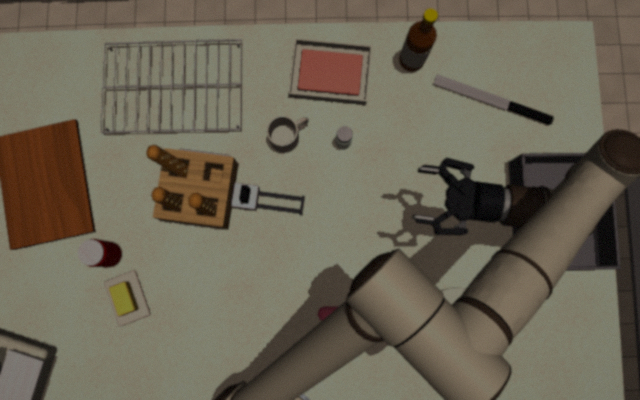

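The loaf in socket 0 now leans more (top crop (133,87), scene crop (293,405)), possibly from the expected knock. I'll triangulate its tilt.

```bash
python3 - <<'E'
from h import *
th=np.radians(-8.35);ex=np.array([np.cos(th),np.sin(th)]);ey=np.array([-ex[1],ex[0]])
t=optics.get_image('top');s=optics.get_image('scene')
def tri(a,b):
    Ms=[];us=[]
    for d,p in((t,a),(s,b)):
        K,D,r,tv=mats(d);Ms.append(np.c_[cv2.Rodrigues(r)[0],tv]);us.append(cv2.undistortPoints(np.array(p,float).reshape(1,1,2),K,D).reshape(2,1))
    X=cv2.triangulatePoints(*Ms,*us).ravel();X=X[:3]/X[3];q=X[:2]-[594.6,196];return np.round([q@ex,q@ey,X[2]],1)
f=lambda p:np.array(p)/4.+[120,130]; g=lambda p:np.array(p)/2.+[240,60]
print('loaf0 topcap',tri(f([133,87]),g([293,408])))
print('loaf2 topcap',tri(f([155,258]),g([357,362])))
print('loaf3 topcap',tri(f([302,281]),g([306,320])))
b,v,rg,rb=chans(t)
c=t['color'][130:260,120:320]
P=[f(x) for x in([85+0,0],)]
# stand corners from top: right, bottom corners visible
for n,p in (('-85,-85',[413,388]),('-85,85',[133,350]),('85,-85',[455,108])):
    q=ray(t,[f(p)],80)[0,:2]-[594.6,196]; print(n,(q@ex).round(1),(q@ey).round(1))
cv2.imwrite('pics/s15c.png',cv2.resize(s['color'][230:350,310:450][:,:,::-1],None,fx=5,fy=5,interpolation=cv2.INTER_CUBIC))
E
```

```text
loaf0 topcap [ 48.6  69.7 188.8]
loaf2 topcap [-43.8  42.7 186.1]
loaf3 topcap [-45.2 -39.3 183.8]
-85,-85 -86.8 -88.4
-85,85 -86.3 81.2
85,-85 83.3 -87.7
```

View pics/s15c.png

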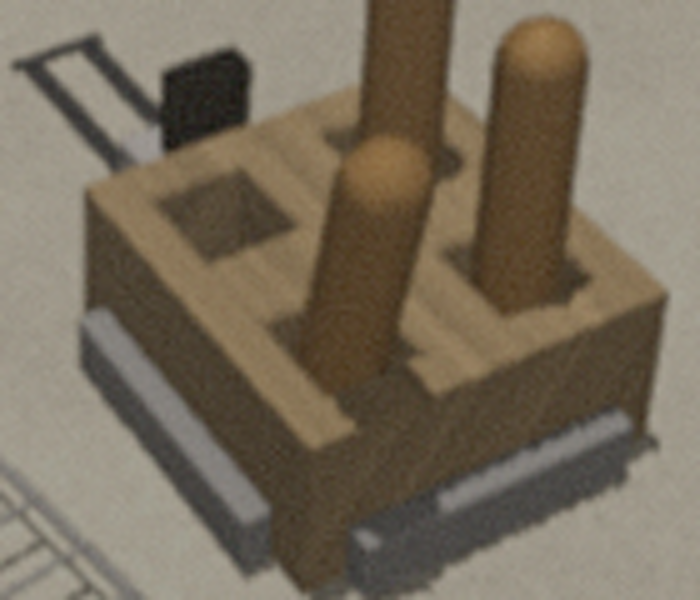

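```bash
python3 - <<'E'
from h import *
d=optics.get_image('top')
th=np.radians(-8.35);ex=np.array([np.cos(th),np.sin(th)]);ey=np.array([-ex[1],ex[0]])
for f in('t4.png','t7.png','t14.png'):
    c=cv2.imread('pics/'+f)[:,:,::-1].astype(np.float32); b=cv2.GaussianBlur(c,(0,0),1); rb=b[...,0]-b[...,2]; v=b.mean(2); m=(rb>40)&(v>68)
    out=[]
    p=[(x,np.where(m[150:240,x])[0].max()+150) for x in range(160,192)]
    w=ray(d,p,80)[:,:2]-[594.6,196]; l=cv2.fitLine((np.c_[w@ex,w@ey]).astype(np.float32),cv2.DIST_HUBER,0,.01,.01).ravel(); out+=['-x edge X',round(np.median(w@ex),1),'ang',round(float(np.degrees(np.arctan(l[0]/l[1]))),2)]
    p=[(np.where(m[y,150:250])[0].max()+150,y) for y in range(165,215)]
    w=ray(d,p,80)[:,:2]-[594.6,196]; out+=['-y edge Y',round(np.median(w@ey),1)]
    print(f,out)
E
```

```text
t4.png ['-x edge X', np.float64(-82.3), 'ang', -0.16, '-y edge Y', np.float64(-82.7)]
t7.png ['-x edge X', np.float64(-82.4), 'ang', -0.24, '-y edge Y', np.float64(-82.9)]
t14.png ['-x edge X', np.float64(-82.4), 'ang', 0.08, '-y edge Y', np.float64(-82.9)]
```

```bash
python3 - <<'E'
from h import *
d=optics.get_image('top')
th=np.radians(-8.35);ex=np.array([np.cos(th),np.sin(th)]);ey=np.array([-ex[1],ex[0]])
f=lambda p:np.array(p)/4.+[120,130]
for p in([552,228],[545,316],[548,272]):
  q=ray(d,[f(p)],38)[0,:2]-[594.6,196];print(p,(q@ex).round(1),(q@ey).round(1))
q=ray(d,[f([735,300])],2)[0,:2]-[594.6,196];print('rail end',(q@ex).round(1),(q@ey).round(1),'expect -260')
q=ray(d,[f([511,258])],86)[0,:2]-[594.6,196];print('grip top mid',(q@ex).round(1),(q@ey).round(1))
q=ray(d,[f([520,258])],86)[0,:2]-[594.6,196];print('grip right edge',(q@ey).round(1))
q=ray(d,[f([480,258])],86)[0,:2]-[594.6,196];print('grip left edge',(q@ey).round(1))
E
```

```text
[552, 228] 25.0 -150.2
[545, 316] -29.6 -153.8
[548, 272] -2.4 -151.7
rail end 0.0 -266.1 expect -260
grip top mid -3.4 -135.6
grip right edge -140.8
grip left edge -117.3
```

```bash
python3 - <<'E'
from h import *
print(arm.read_state()['clock']); print(job_done())
E
```

```text
42.0
the job is handed in; nothing more can be done
None
```

The job is handed in at 42 s. The stand is docked, the guide is home, and all three brown loaves present stand in sockets 0, 2 and 3.

- **Stand:** I pushed it against the far bar and then the left bar with the open fingers, until the force rose to about 18–20 N each time. Its edges stayed within about 0.2 mm between docking and the last picture.
- **Guide:** I slid it with shut fingers until it met a hard stop at about 20 N. The last image reading put it 3–5 mm short of home. The end of the track reads about 6 mm off the same way, so I trusted the stop and did not push again.
- **Loaves:** The last pictures show all three fully down, with their tops triangulating to 184–189 mm. The loaf in socket 0 shifted after I placed it and leans about 0.2 rad; the limit is 0.4 rad. I left it as it was.
- **Rest of the scene:** The mug is upright, the pink look-alike was not touched, and the gripper is open and clear of everything.

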